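Load the strip shaker behind its drop guard

ROBOT

A 6-joint arm with a two-finger parallel gripper is mounted at the origin on the work surface. World frame = base frame: x ahead of the robot, y to its left, z up, the work surface at z = 0. Lengths are in m, angles in rad, forces in N, time in s.
With the tool pointing down it reaches from about 0.35 to 0.85 m from the base axis. Payload 8.1 kg.
Tool frame: the origin (TCP) lies midway between the tips of the shut fingers; the grasp point (between the pads) lies 19 mm behind it (robot.tcp_to_grasp is the distance from the TCP to the grasp point, in m); x points along the fingers, y is the direction in which the jaws open and shut, and the axes are right-handed (so a half turn about x gives the same grasp; the last joint's range is limited). The gripper opens to 93 mm and grips with 3 to 60 N. Pads are 15 mm wide; open, the fingers measure 128 mm over their backs; the gripper's body (75 mm by 188 mm) begins 65 mm behind the grasp point.
Start: joints at [-1.298, 0.13, 1.488, -0, 1.523, -0.085], TCP at [0.21, -0.562, 0.219] pointing down, gripper open.
Joint ranges: [-2.96, 2.96], [-0.89, 2.26], [0.02, 2.5], [-1.34, 4.48], [0, 2.73], [-2.66, 2.66]. Speed limits (rad/s): [2.39, 2.39, 2.79, 3.14, 3.14, 3.14].

INTERFACE

Orientations are given as a rotation vector (axis times angle).
In Python, from plant import robot gives the robot as it stands.
- The arm moves only by the tool play_rows, never from a script. Its argument "plan" is a list of rows, each an object with "slide": the shift along the world's x, y, z as a fraction of full scale, a list of three; "roll": the turn about the world's z as a fraction of full scale; "fingers": the gripper command: -1 is shut, 1 is fully open, values between are in proportion. A call has 1 to 20 rows; each row shifts and turns the commanded pose from where the row before left it; what a row does not reach is not made up. Full scale, the value 1, is 30 mm for a shift and 8 degrees for a turn. A row lasts 1/8 s, in which the tool goes at most 62.5 mm and 10.7 degrees, less where a joint would pass 70% of its speed; a pose out of reach is approached as far as the arm can. A call with a number of a shift or a turn outside -1 to 1 is refused whole. A call with a gripper value outside its range is refused whole. The fingers move at their own pace and stop on an object; "squeeze" is the grip in N (left out, the last holds). Time passes only in rows, so rows that do not move let the fingers close. It gives the time, the measured TCP pose, the force and the opening at its end, in the units of the state.
- robot.read_state(): the state, without advancing time (a new reading comes with each control period).
- robot.read_camera(name): name is "side" or "top" or "wrist"; returns the picture (384x512x3 uint8, red, green, blue); there is no depth.
- robot.get_calibration(name): a dict with "fx", "fy", "cx", "cy" (pixels), "R" (3x3) and "t" (3): a world point X has camera coordinates R X + t; the wrist camera has in their place "T_tool_cam" (4x4, takes a point from camera to tool coordinates, whose origin is the TCP and whose axes are the tool frame's). Camera axes: x right, y down, z forward; pixel columns grow to the right and rows downward; lengths in m; the calibration is good to about 2 mm. A picture is of the moment at which its call begins: read the wrist's pose just before it. get_calibration takes no time and is no camera call.
- robot.close_job(): hands the job in, once; it reports no verdict.
Trained networks look in the newest picture that a camera, given by its name, has taken for a name from the list of things; names that differ only in an ending like _2 or _b are one class to them, and where a whole thing is asked for, a point or a joint stands for the part that bears it (a point fixed in the world has none). Each returns a list of dicts, best first, with "p" (0 to 1); they miss things now and then, are a little off and sometimes report something else, mostly with a low value. They report only what shows in the picture. A call takes as long as a camera call. They do not tell look-alikes from the thing itself.
- robot.boxes_of(camera, target): "extent" ([centre column, centre row, width, height] in pixels, round what is visible of it).
- robot.regions_of(camera, target): "region" (384x512 bool, what is visible of it) and "extent" ([centre column, centre row, width, height] in pixels, round what is visible of it).
- robot.mark_of(camera, target): "point" ([column, row] in pixels: a listed point, or the origin of a listed thing).
The state is a dict: "t": time; "q": joint angles; "dq": joint speeds; "joint_torque": joint torques, N m; "tool_pos": TCP position; "orientation": TCP orientation; "force": force on the tool from outside, world axes, zero at the start; "wrist_torque": the same for the moment, N m; "opening": finger opening in m.
Only numpy, scipy, OpenCV 4.12 (cv2) and the standard library are available. Lean on these libraries where they do the work, as an engineer would, in place of code of your own. Each camera call takes 0.05 s, during which the arm holds its last target.

TASK

Lift the shaker's drop guard by its slotted stay and hook the stay on the notched bracket so that the guard hangs by itself, then pull the carriage right out, swing its clear cover back onto its stop and set every blue strip carrier on the bench into a pocket of its own, caps up. Lower the cover gently until it is shut over them, push the carriage fully home, unhook the stay and let the guard down gently to the bottom, and only then press the green start button. Leave the other things on the bench where they are.

Things in the scene. Friction and masses are not known exactly. Their poses are not given: they have to be found in the camera images.
- shaker: The strip shaker, a fixed off-white bench machine 330 mm wide and deep. Origin at bench level under the middle of the guard; its own +x points from its front into the machine, +y to the side of the stay and start button, z up. The guard runs between two aluminium columns at y = +140 and -140 mm, 248 mm tall; behind the guard lie the chamber (roof 150 mm high) and drive housing (195 mm).
- guard (a joint): Height of the drop guard: an orange see-through sheet with yellow rails, 248 mm wide, 92 mm tall, sliding up and down in the shaker's plane x = 0. 0 = down on its stop (lower edge 45 mm above the bench), top of travel 0.105 m, about 0.085 m when hung on the notch. Guard and stay weigh 4 to 7 N and fall if let go. Down, it stands in the way of the carriage's cover.
- stay (a joint): Lean of the slotted stay, a flat steel bar 30 mm wide, 6 mm thick, hinged at its foot on the guard's lower rail (hinge axis along shaker y, at x = -28, y = +140 mm, 58 mm above the bench with the guard down). 0 = upright, grows as its top leans out to the front (-x), stop at 0.35 rad, where it rests when free. Its slot, 22 mm wide, reaches from 41 to 75 mm above the hinge.
- stay_grip (a point): Centre of the black grip at the stay's top, 150 mm above the stay's hinge: a barrel 30 mm long along shaker y, 18 mm in diameter. Pinched by its two ends it can turn in the fingers as the stay leans.
- notch_seat (a point): Centre of the notch's floor, where the slot's top edge rests when hooked. The bracket is a tongue 10 mm wide and 12 mm thick reaching 36 mm forward from the +y column; from 8 to 18 mm in front of this point a lip stands 8 mm up. To hook: lift with the stay leaning right out to a guard height of 0.095 to 0.105, swing the stay upright over the tongue, let it down 10 to 20 mm. Unhook in reverse.
- tray (a joint): How far the carriage is pulled out towards the shaker's front (-x): 0 = home, 0.24 m = fully out; it slides with 5 to 6 N and stays where it is left.
- tray_grip (a point): Centre of the carriage's pull: a black barrel 30 mm long along shaker y, 18 mm in diameter, on a post in front of the carriage, 70 mm above the bench, at shaker y = 0 and, with the carriage home, x = -75 mm.
- tray_floor (a point): Middle of the carriage's pocket floor, 40 mm above the bench, at shaker x = +80, y = 0 mm with the carriage home; its axes are those of the shaker. The carriage has four pockets side by side, their centres at y = -75, -25, +25 and +75 mm from this point, each 88 mm long (x), 32 mm wide (y) and 6 mm deep.
- cover (a joint): Angle of the carriage's hold-down cover, a clear plate 212 mm wide with a black frame. Hinge axis along shaker y, 64 mm in front of and 39 mm above tray_floor. 0 = shut (level, 4 mm above the seated carriers), grows as its rear edge swings up and over to the front, 2.0 rad = leaning back on its open stop, where it stays. Weighs 1.8 N and falls if let go between (softly damped hinge).
- cover_grip (a point): Centre of the black grip in the middle of the cover's rear edge (shaker y = 0), 140 mm from the cover's hinge axis: a barrel 30 mm long along shaker y, 18 mm in diameter, 26 mm clear of the plate; 79 mm above the bench when shut. Pinched by its two ends it can turn in the fingers.
- start (a joint): Travel of the green start button, 0 = up, 0.005 m = fully down; springs back; 5 N.
- start_top (a point): Centre of the top of the green start button, 24 mm wide, on the shaker's console; it is pressed straight down.
- carrier0: A blue strip carrier, a block 80 mm long (own x), 24 mm wide (own y), 26 mm high, 50 to 100 g, with a row of eight white tube caps on top (32 mm high over all). Origin: centre of the underside, z up through the caps. Either end may point either way in a pocket. Two to four are there.
- carrier1: A blue strip carrier, a block 80 mm long (own x), 24 mm wide (own y), 26 mm high, 50 to 100 g, with a row of eight white tube caps on top (32 mm high over all). Origin: centre of the underside, z up through the caps. Either end may point either way in a pocket. Two to four are there.
- carrier2: A blue strip carrier, a block 80 mm long (own x), 24 mm wide (own y), 26 mm high, 50 to 100 g, with a row of eight white tube caps on top (32 mm high over all). Origin: centre of the underside, z up through the caps. Either end may point either way in a pocket. Two to four are there.
- carrier3: A blue strip carrier, a block 80 mm long (own x), 24 mm wide (own y), 26 mm high, 50 to 100 g, with a row of eight white tube caps on top (32 mm high over all). Origin: centre of the underside, z up through the caps. Either end may point either way in a pocket. Two to four are there.
- cap_box: Orange box 50 x 75 x 30 mm, origin at the centre of its underside. To be left alone.
- timer: White bench timer 65 x 65 x 18 mm, origin at the centre of its underside. To be left alone.
- buffer_bottle: White bottle 68 mm wide, 150 mm tall, origin at the centre of its underside. To be left alone.
- beaker: Glass beaker 72 mm wide, 85 mm tall, origin at the centre of its underside. To be left alone.
- tip_box: Blue tip box with clear lid 122 x 87 x 65 mm, origin at the centre of its underside. To be left alone.
Not all that is in view belongs to the job. What is shaped like the carrier0 but black or purple is not meant.

How it is judged:
By the outcome, as a careful person would: the job done as asked, in the order asked, and still so for the second after the job is handed in, with the robot touching nothing.
Of carrier0, carrier1, carrier2, carrier3 only 2 to 4 are there at a start; the rules pass over those that are not, and their reading is None.
At some moment in a run one of carrier0, carrier1, carrier2, carrier3 may be knocked a few centimetres aside while the robot is not near it.
It also fails if it takes over 210 s, if anything falls off the work surface, if the arm or the gripper's body presses on something with over 40 N, if the wrist force passes 120 N, or if a joint passes its speed limit or range.

## Working session

There is one attempt and no reset: what is moved stays moved. The work goes in short steps, Python scripts to look and compute and a tool call to move; the robot and the scene stay as the last step left them, time stands still between calls to the robot, and variables do not carry over. Pictures are saved under pics/ and viewed, and the job is handed in when it is done.

Besides the shell and the picture viewer there is one more tool, called after "Call:" as name(argument=value, ...), one argument or row to a line, values as JSON. play_rows: Moves the arm, as the interface text tells. Its arguments: {"type":"object","properties":{"plan":{"type":"array","items":{"type":"object","properties":{"slide":{"type":"array","items":{"type":"number","minimum":-1,"maximum":1}},"roll":{"type":"number","minimum":-1,"maximum":1},"fingers":{"type":"number"}}}},"squeeze":{"type":"number"}},"required":["plan"]}

```bash
ls; mkdir -p pics; cat > h.py <<'E'
import numpy as np, cv2
from scipy.spatial.transform import Rotation as Ro
from plant import robot
def snap(cam,name):
    st=robot.read_state(); im=robot.read_camera(cam); cv2.imwrite('pics/%s.png'%name,im[:,:,::-1]); return im,st
def cam(c,st=None):
    k=robot.get_calibration(c); K=np.array([[k['fx'],0,k['cx']],[0,k['fy'],k['cy']],[0,0,1]])
    if 'R' in k: return K,np.array(k['R']),np.array(k['t'])
    T=np.array(k['T_tool_cam']); W=np.eye(4); W[:3,:3]=Ro.from_rotvec(st['orientation']).as_matrix(); W[:3,3]=st['tool_pos']
    M=np.linalg.inv(W@T); return K,M[:3,:3],M[:3,3]
def proj(c,X,st=None):
    K,R,t=cam(c,st); p=K@(R@np.array(X,float)+t); return p[:2]/p[2]
def ray(c,uv,st=None):
    K,R,t=cam(c,st); d=R.T@np.linalg.inv(K)@np.array([uv[0],uv[1],1.]); return -R.T@t,d
def at_z(c,uv,z,st=None):
    o,d=ray(c,uv,st); return o+d*(z-o[2])/d[2]
E
python3 - <<'E'
from h import *
for c in('side','top','wrist'):
    im,st=snap(c,c+'0')
    k=robot.get_calibration(c)
    if 'R' in k: print(c,-np.array(k['R']).T@np.array(k['t']),np.array(k['R'])[2],k['fx'])
    else: print(k)
print(st)
E
```

```text
pics
side [ 0.33660517 -0.96005335  0.80364101] [ 0.19973483  0.78564976 -0.58554287] 406.2876705807216
top [ 0.48386807 -0.07933324  1.28919091] [ 0.07348463  0.00599046 -0.99727836] 420.4020415372572
{'fx': 282.5305506595341, 'fy': 282.5305506595341, 'cx': 254.75105565050663, 'cy': 190.66418406718427, 'T_tool_cam': array([[-1.27988753e-04, -2.94126260e-01,  9.55766565e-01,
        -1.66710196e-01],
       [ 9.99999575e-01,  8.34978370e-04,  3.90867161e-04,
         3.70313503e-05],
       [-9.13008705e-04,  9.55766209e-01,  2.94126028e-01,
        -8.11147945e-02],
       [ 0.00000000e+00,  0.00000000e+00,  0.00000000e+00,
         1.00000000e+00]])}
{'t': 0.1, 'q': array([-1.29836091e+00,  1.31077937e-01,  1.48913361e+00,  1.73185735e-05,
        1.52302394e+00, -8.53776401e-02]), 'dq': array([-1.92945909e-03, -1.90308070e-03, -2.08267175e-03, -1.35232645e-03,
       -1.31994476e-05,  6.62951810e-04]), 'joint_torque': array([ 1.27268690e-03, -5.61341465e+01, -4.93097734e+01,  7.71410647e-02,
        2.92359071e-02, -9.04510080e-05]), 'tool_pos': array([ 0.21003924, -0.56149603,  0.21771716]), 'orientation': array([ 2.02704204,  0.36828135, -2.02732263]), 'force': array([ 0.76093726, -0.39844705,  0.43985307]), 'wrist_torque': array([-0.01227029, -0.02878209, -0.00216596]), 'opening': 0.09305499408793194}
```

View pics/side0.png

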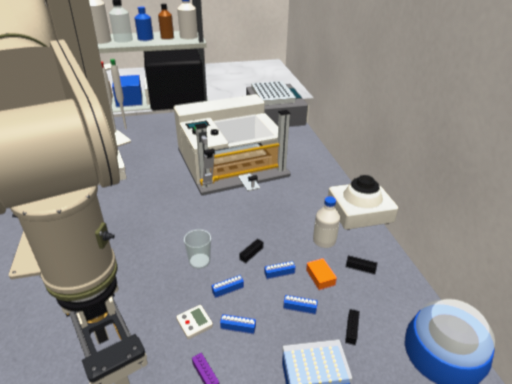

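View pics/top0.png

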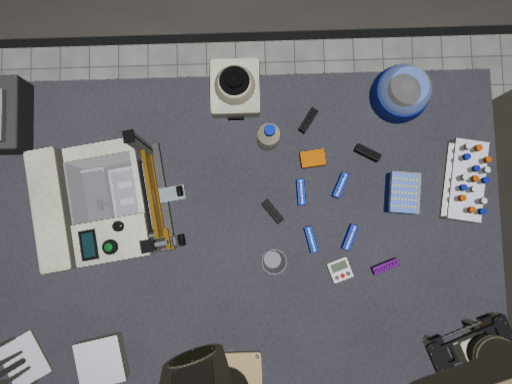

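```bash
python3 - <<'E'
from h import *
zs=dict(shaker=0,stay_grip=.2,notch_seat=.15,tray_grip=.07,tray_floor=.04,start_top=.1,carrier0=0,cover_grip=.079)
for c in('top','side'):
  for n in zs:
    for r in robot.mark_of(c,n)[:6]:
        print(c,n,round(r['p'],2),np.round(r['point'],1),np.round(at_z(c,r['point'],zs[n]),3))
st=robot.read_state();print(st['t'],Ro.from_rotvec(st['orientation']).as_matrix().round(3))
E
```

```text
top shaker 0.94 [158.9 195. ] [0.582 0.192 0.   ]
top stay_grip 0.5 [310.1 156.7] [ 0.657 -0.246  0.2  ]
top stay_grip 0.38 [339.5 269.8] [ 0.363 -0.311  0.2  ]
top notch_seat 0.57 [161.9 241.7] [0.444 0.154 0.15 ]
top notch_seat 0.53 [339.7 270.3] [ 0.356 -0.322  0.15 ]
top tray_grip 0.87 [176.6 187.7] [0.597 0.126 0.07 ]
top tray_floor 0.67 [301.  194.3] [ 0.57 -0.24  0.04]
top start_top 0.74 [264.7 139.4] [ 0.726 -0.134  0.1  ]
top start_top 0.72 [161.3 243. ] [0.439 0.166 0.1  ]
top start_top 0.39 [107.6 246.5] [0.433 0.318 0.1  ]
top carrier0 0.82 [339.6 184.6] [ 0.6   -0.364  0.   ]
top carrier0 0.8 [309.2 239.6] [ 0.434 -0.265  0.   ]
top carrier0 0.8 [381.4 265.5] [ 0.351 -0.48   0.   ]
top carrier0 0.79 [307.5 122.4] [ 0.797 -0.273  0.   ]
top carrier0 0.77 [301.2 194.5] [ 0.572 -0.245  0.   ]
top carrier0 0.68 [274.5 213.1] [ 0.517 -0.162  0.   ]
side shaker 0.72 [245.9 183.1] [0.583 0.192 0.   ]
side stay_grip 0.86 [209.6 151. ] [0.452 0.093 0.2  ]
side notch_seat 0.43 [205.5 142.7] [0.456 0.238 0.15 ]
side tray_grip 0.59 [252.1 179.3] [0.586 0.109 0.07 ]
side tray_grip 0.18 [234.7 160.6] [0.553 0.236 0.07 ]
side tray_floor 0.81 [234.8 159.4] [0.564 0.293 0.04 ]
side tray_floor 0.65 [246.6 183.9] [0.572 0.13  0.04 ]
side carrier0 0.92 [299.6 310. ] [ 0.595 -0.37   0.   ]
side carrier0 0.89 [247.5 252.2] [ 0.515 -0.146  0.   ]
side carrier0 0.78 [350.1 334.5] [ 0.687 -0.461  0.   ]
side carrier0 0.76 [238.4 328.1] [ 0.441 -0.387  0.   ]
side carrier0 0.71 [224.  288.6] [ 0.428 -0.263  0.   ]
side carrier0 0.62 [357.2 271.2] [ 0.787 -0.282  0.   ]
side cover_grip 0.58 [225.8 143.3] [0.542 0.348 0.079]
0.95 [[-0.     0.35  -0.937]
 [-0.    -0.937 -0.35 ]
 [-1.     0.     0.   ]]
```

```bash
python3 - <<'E'
from h import *
a=cv2.imread('pics/top0.png')[120:280,15:200]; b=cv2.imread('pics/side0.png')[80:200,160:310]
cv2.imwrite('pics/t0c.png',cv2.resize(a,None,fx=4,fy=3.75,interpolation=2)[:,:]); cv2.imwrite('pics/s0c.png',cv2.resize(b,None,fx=5,fy=5,interpolation=2))
E
```

```text
(no output)
```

View pics/t0c.png

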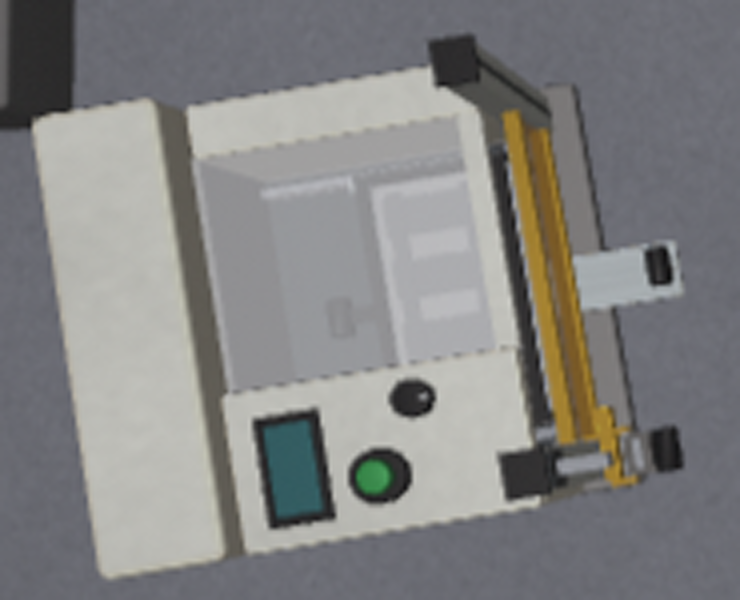

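View pics/s0c.png

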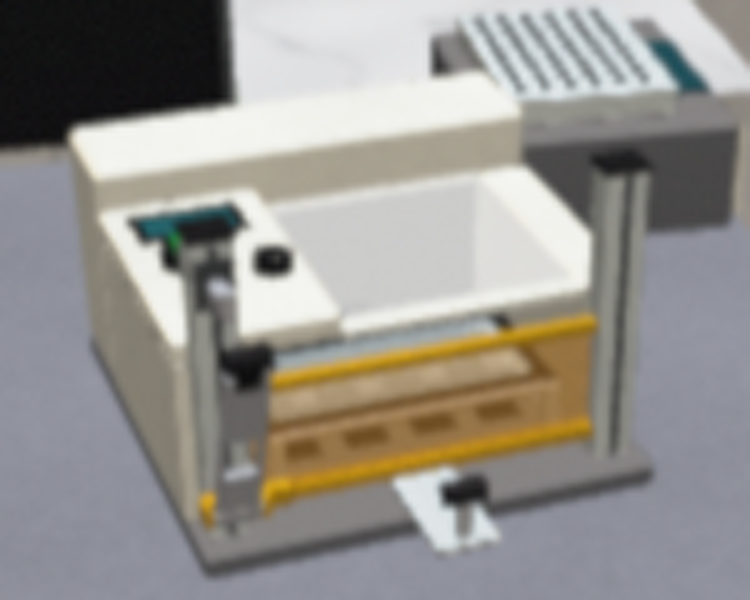

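```bash
cat > fit.py <<'E'
from h import *
from scipy.optimize import least_squares
obs=[('top',(128.2,136),(0,-.14,.248)),('top',(146.7,246.4),(0,.14,.248)),('top',(179.5,190.9),(-.075,0,.075)),('top',(181.5,239.7),(-.0794,.14,.204)),
('side',(253,177.6),(-.075,0,.072)),('side',(209.6,152),(-.0794,.14,.202)),('side',(284.4,112),(0,-.14,.248)),('side',(201,125.6),(0,.14,.248))]
def W(p,X): c,s=np.cos(p[2]),np.sin(p[2]); return np.array([p[0]+c*X[0]-s*X[1],p[1]+s*X[0]+c*X[1],X[2]])
f=lambda p:np.concatenate([proj(c,W(p,X))-np.array(u) for c,u,X in obs])
r=least_squares(f,[.583,.192,1.6],loss='soft_l1')
if __name__=='__main__':
    print(r.x,np.degrees(r.x[2]),f(r.x).reshape(-1,2).round(1))
    p=r.x
    for n,X in dict(stay=(-.0794,.14,.199),tray=(-.075,0,.07),out=(-.315,0,.07)).items(): print(n,W(p,X).round(4))
    o,d=ray('top',(108.5,247.2)); 
    for z in(.15,.16,.17): P=o+d*(z-o[2])/d[2]; c,s=np.cos(p[2]),np.sin(p[2]); print(z,P, np.array([[c,s],[-s,c]])@(P[:2]-p[:2]))
E
python3 fit.py
```

```text
[0.57651256 0.19213009 1.72878444] 99.05205209325301 [[ 0.7 -0.3]
 [ 0.6 -0.5]
 [-0.5 -0.5]
 [ 0.3 -0.3]
 [-0.8 -0.4]
 [-0.5 -1.2]
 [-0.6 -0.4]
 [-0.5 -0.3]]
stay [0.4507 0.0917 0.199 ]
tray [0.5883 0.1181 0.07  ]
out [ 0.6261 -0.1189  0.07  ]
0.15 [0.43303609 0.29845973 0.15      ] [0.12757879 0.12496057]
0.16 [0.4334823 0.2951434 0.16     ] [0.12423356 0.12504168]
0.17 [0.43392851 0.29182707 0.17      ] [0.12088833 0.12512279]
```

Call:
play_rows(
  plan=[
    {"slide": [0.2,0.4,0.4],"roll": 0.3,"fingers": 1},
    {"slide": [0.4,0.9,0.4],"roll": 0.5,"fingers": 1},
    {"slide": [0.4,0.9,0.4],"roll": 0.5,"fingers": 1},
    {"slide": [0.4,0.9,0.4],"roll": 0.5,"fingers": 1},
    {"slide": [0.4,0.9,0.4],"roll": 0.5,"fingers": 1},
    {"slide": [0.4,0.9,0.4],"roll": 0.5,"fingers": 1},
    {"slide": [0.4,0.9,0],"roll": 0.5,"fingers": 1},
    {"slide": [0.4,0.9,0],"roll": 0.5,"fingers": 1},
    {"slide": [0.4,0.9,0],"roll": 0.5,"fingers": 1},
    {"slide": [0.4,0.9,0],"roll": 0.5,"fingers": 1},
    {"slide": [0.4,0.9,0],"roll": 0.5,"fingers": 1},
    {"slide": [0.4,0.9,0],"roll": 0.5,"fingers": 1},
    {"slide": [0.4,0.9,0],"roll": 0.5,"fingers": 1},
    {"slide": [0.4,0.9,0],"roll": 0.5,"fingers": 1},
    {"slide": [0.4,0.9,0],"roll": 0.5,"fingers": 1},
    {"slide": [0.4,0.9,0],"roll": 0.5,"fingers": 1},
    {"slide": [0.4,0.9,0],"roll": 0.5,"fingers": 1},
    {"slide": [0.4,0.9,0],"roll": 0.5,"fingers": 1},
    {"slide": [0.4,0.9,0],"roll": 0.5,"fingers": 1},
    {"slide": [0.4,0.9,0],"roll": 0.5,"fingers": 1},
  ],
)

```text
t: 3.45
tool_pos: [0.4442, -0.0355, 0.2917]
orientation: [1.091, 1.279, -1.09]
force: [-0.0, 0.2, -0.7]
opening: 0.0925
```

```bash
cat >> h.py <<'E'
def show(pt=True):
    st=robot.read_state(); R=Ro.from_rotvec(st['orientation']).as_matrix()
    print('t %.2f pos'%st['t'],st['tool_pos'].round(4),'yaw',np.degrees(np.arctan2(R[1,1],R[0,1])).round(2),'F',st['force'].round(1),'op',round(st['opening'],4),'q6',st['q'][5].round(2)); return st
P0=np.array([0.5765,0.1921,1.72878])
def toS(X):
    c,s=np.cos(P0[2]),np.sin(P0[2]); d=np.array(X[:2])-P0[:2]; return np.array([c*d[0]+s*d[1],-s*d[0]+c*d[1],X[2]])
def toW(X):
    c,s=np.cos(P0[2]),np.sin(P0[2]); return np.array([P0[0]+c*X[0]-s*X[1],P0[1]+s*X[0]+c*X[1],X[2]])
E
python3 - <<'E'
from h import *
st=show(); print(toS(st['tool_pos']))
for c in('side','top','wrist'): snap(c,c+'1')
b=cv2.imread('pics/side1.png')[0:220,40:320]
cv2.imwrite('pics/s1c.png',cv2.resize(b,None,fx=2.7,fy=2.7,interpolation=2))
E
```

```text
t 3.45 pos [ 0.4442 -0.0355  0.2917] yaw 9.16 F [-0.   0.2 -0.7] op 0.0925 q6 -0.35
[-0.20391295  0.16644547  0.29169761]
```

View pics/s1c.png

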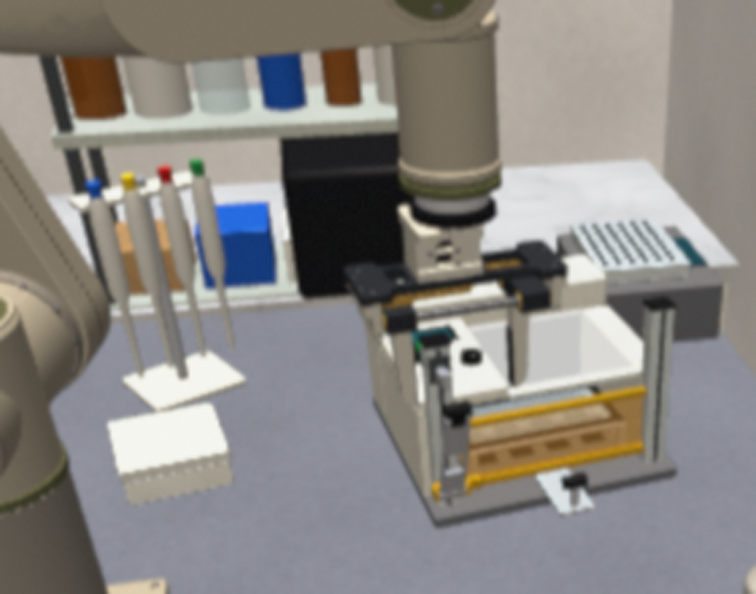

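View pics/wrist1.png

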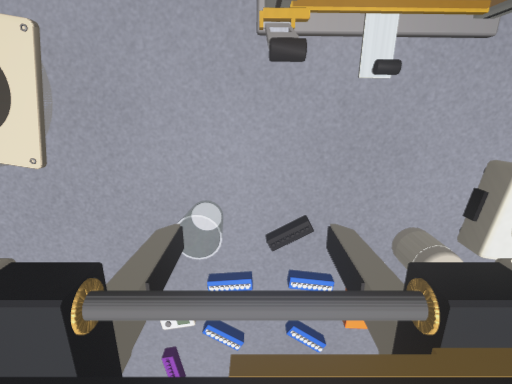

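View pics/top1.png

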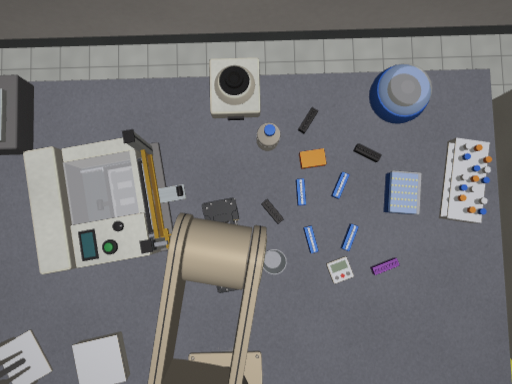

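```bash
python3 - <<'E'
from h import *
st=robot.read_state()
for n,X in dict(stay=(-.0794,.14,.199),tray=(-.075,0,.07)).items(): print(n,proj('wrist',toW(X),st), at_z('wrist',{'stay':(288,49),'tray':(388,67)}[n],X[2],st),toW(X))
k=cam('wrist',st); C=-k[1].T@k[2]; print(C,proj('side',C), proj('side',C)*0+((proj('side',C)-[40,0])*2.7))
print('dist to stay',toW((-.0794,.14,.18))-st['tool_pos'])
E
```

```text
stay [288.15317495  49.95138023] [0.45047073 0.09234691 0.199     ] [0.45073528 0.09166298 0.199     ]
tray [387.33968913  64.84749205] [0.58986814 0.11574515 0.07      ] [0.58829955 0.11803401 0.07      ]
[0.42979211 0.04514996 0.45807738] [197.60886693  70.88554601] [425.5439407  191.39097423]
dist to stay [ 0.00663766  0.127376   -0.11138474]
```

Call:
play_rows(
  plan=[
    {"slide": [0.05,0.5,0],"fingers": 0.6},
    {"slide": [0.05,0.9,0],"fingers": 0.3},
    {"slide": [0.05,0.9,0],"fingers": 0.3},
    {"slide": [0.05,0.9,-0.2],"fingers": 0.3},
    {"slide": [0.02,0.7,-0.4],"fingers": 0.3},
    {"slide": [0,0.35,-0.8],"fingers": 0.3},
    {"slide": [0,0,-0.8],"fingers": 0.3},
    {"slide": [0,0,-0.8],"fingers": 0.3},
    {"slide": [0,0,-0.5],"fingers": 0.3},
    {"slide": [0,0,-0.2],"fingers": 0.3},
    {"slide": [0,0,0],"fingers": 0.3},
  ],
)

```text
$.plan[0]: bad value
```

```bash
python3 - <<'E'
from h import *
st=show(); print(toS(st['tool_pos']))
for c in('side','wrist'): snap(c,c+'2')
b=cv2.imread('pics/side2.png')[60:200,150:310]
cv2.imwrite('pics/s2c.png',cv2.resize(b,None,fx=4,fy=4,interpolation=2))
E
```

```text
t 3.60 pos [ 0.4441 -0.0357  0.2914] yaw 9.11 F [ 0.6 -0.   0.8] op 0.093 q6 -0.35
[-0.20414543  0.16659472  0.29138474]
```

View pics/s2c.png

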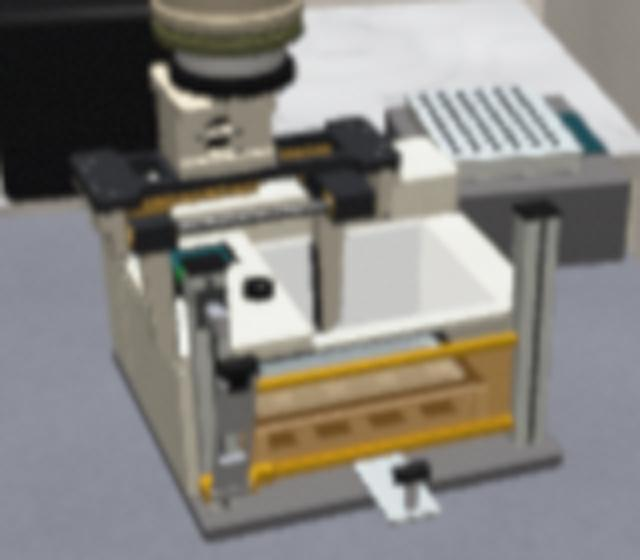

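View pics/wrist2.png

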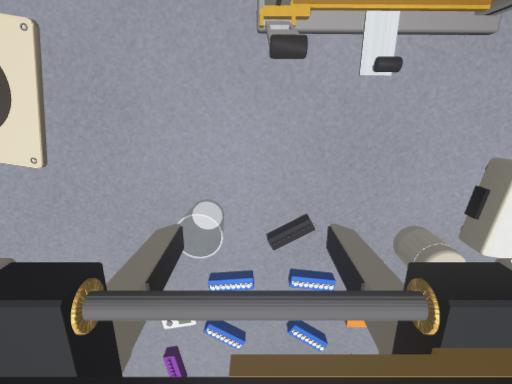

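Call:
play_rows(
  plan=[
    {"slide": [0.05,0.5,0],"roll": 0,"fingers": 0.6},
    {"slide": [0.05,0.9,0],"roll": 0,"fingers": 0.3},
    {"slide": [0.05,0.9,0],"roll": 0,"fingers": 0.3},
    {"slide": [0.05,0.9,-0.2],"roll": 0,"fingers": 0.3},
    {"slide": [0.02,0.7,-0.4],"roll": 0,"fingers": 0.3},
    {"slide": [0,0.35,-0.8],"roll": 0,"fingers": 0.3},
    {"slide": [0,0,-0.8],"roll": 0,"fingers": 0.3},
    {"slide": [0,0,-0.8],"roll": 0,"fingers": 0.3},
    {"slide": [0,0,-0.5],"roll": 0,"fingers": 0.3},
    {"slide": [0,0,-0.2],"roll": 0,"fingers": 0.3},
    {"slide": [0,0,0],"roll": 0,"fingers": 0.3},
  ],
)

```text
t: 5.08
tool_pos: [0.4508, 0.0905, 0.1799]
orientation: [1.094, 1.278, -1.094]
force: [-0.3, -0.6, 1.2]
opening: 0.0608
```

```bash
python3 - <<'E'
from h import *
st=show(); print(toS(st['tool_pos']))
for c in('side','wrist'): snap(c,c+'2')
b=cv2.imread('pics/side2.png')[60:200,150:310]
cv2.imwrite('pics/s2c.png',cv2.resize(b,None,fx=4,fy=4,interpolation=2))
E
```

```text
t 5.08 pos [0.4508 0.0905 0.1799] yaw 8.88 F [-0.3 -0.6  1.2] op 0.0608 q6 -0.07
[-0.08058744  0.14011908  0.17986107]
```

View pics/s2c.png

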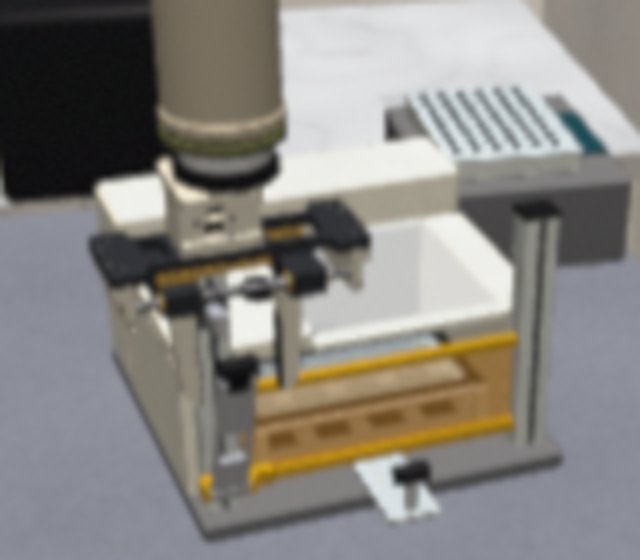

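View pics/wrist2.png

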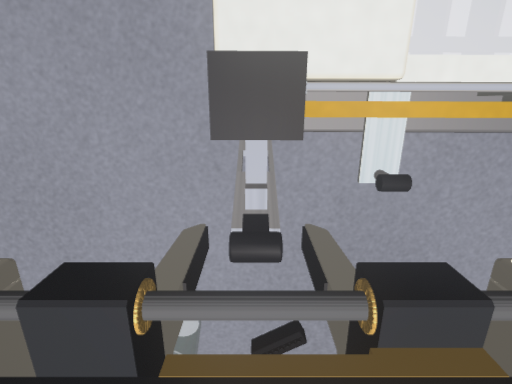

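```bash
python3 - <<'E'
from h import *
st=robot.read_state(); g=np.array(st['tool_pos'])+[0,0,.019]
print(proj('wrist',g,st), proj('wrist',toW((-.0794,.14,.199)),st), [proj('wrist',g+np.array([0,0,d]),st) for d in(-.01,.01)], at_z('wrist',(256,247),.199,st),g)
E
```

```text
[256.63225169 250.3452008 ] [255.93514325 247.92900506] [array([256.49963307, 242.32485177]), array([256.78114145, 259.34957583])] [0.45067775 0.09226835 0.199     ] [0.45132867 0.09050196 0.1996229 ]
```

Call:
play_rows(
  plan=[
    {"slide": [0,0.05,0],"roll": 0,"fingers": 0},
    {"slide": [0,0,0],"roll": 0,"fingers": -0.5},
    {"slide": [0,0,0],"roll": 0,"fingers": -1},
    {"slide": [0,0,0],"roll": 0,"fingers": -1},
    {"slide": [0,0,0],"roll": 0,"fingers": -1},
    {"slide": [0,0,0],"roll": 0,"fingers": -1},
  ],
  squeeze=30,
)

```text
t: 5.92
tool_pos: [0.4511, 0.0921, 0.1798]
orientation: [1.094, 1.278, -1.093]
force: [4.1, 1.4, -1.2]
opening: 0.0298
```

Call:
play_rows(
  plan=[
    {"slide": [0,0,0.15],"roll": 0,"fingers": -1},
    {"slide": [0,0,0.35],"roll": 0,"fingers": -1},
    {"slide": [0,0,0.35],"roll": 0,"fingers": -1},
    {"slide": [0,0,0.35],"roll": 0,"fingers": -1},
    {"slide": [0,0,0.35],"roll": 0,"fingers": -1},
    {"slide": [0,0,0.35],"roll": 0,"fingers": -1},
    {"slide": [0,0,0.35],"roll": 0,"fingers": -1},
    {"slide": [0,0,0.35],"roll": 0,"fingers": -1},
    {"slide": [0,0,0.35],"roll": 0,"fingers": -1},
    {"slide": [0,0,0.3],"roll": 0,"fingers": -1},
    {"slide": [0,0,0.1],"roll": 0,"fingers": -1},
    {"slide": [0,0,0],"roll": 0,"fingers": -1},
  ],
)

```text
t: 7.42
tool_pos: [0.451, 0.0922, 0.2798]
orientation: [1.094, 1.279, -1.094]
force: [5.4, 2.7, -5.2]
opening: 0.0298
```

```bash
python3 - <<'E'
from h import *
st=show(); print(toS(st['tool_pos']))
for c in('side','wrist'): snap(c,c+'3')
b=cv2.imread('pics/side3.png')[30:200,150:310]
cv2.imwrite('pics/s3c.png',cv2.resize(b,None,fx=3.5,fy=3.5,interpolation=2))
E
```

```text
t 7.42 pos [0.451  0.0922 0.2798] yaw 8.91 F [ 5.4  2.7 -5.2] op 0.0298 q6 -0.07
[-0.07890469  0.13969935  0.2797718 ]
```

View pics/s3c.png

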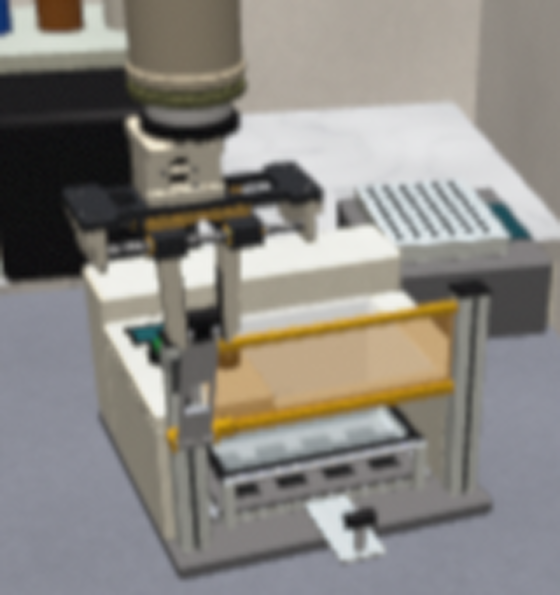

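View pics/wrist3.png

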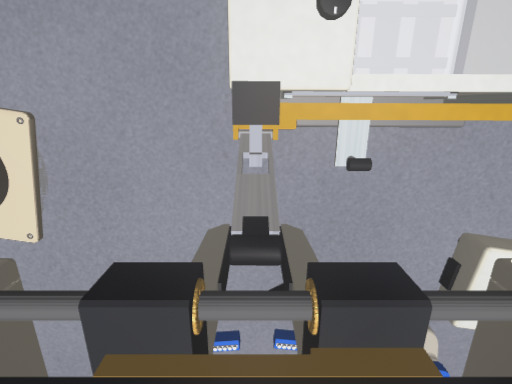

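Call:
play_rows(
  plan=[
    {"slide": [-0.038,0.24,0.08],"roll": 0,"fingers": -1},
    {"slide": [-0.038,0.24,0.067],"roll": 0,"fingers": -1},
    {"slide": [-0.038,0.24,0.057],"roll": 0,"fingers": -1},
    {"slide": [-0.038,0.24,0.043],"roll": 0,"fingers": -1},
    {"slide": [-0.038,0.24,0.032],"roll": 0,"fingers": -1},
    {"slide": [-0.038,0.24,0.02],"roll": 0,"fingers": -1},
    {"slide": [-0.038,0.24,0.007],"roll": 0,"fingers": -1},
    {"slide": [0,0,0],"roll": 0,"fingers": -1},
  ],
)

```text
t: 8.52
tool_pos: [0.4433, 0.1422, 0.2888]
orientation: [1.094, 1.277, -1.094]
force: [6.7, 0.3, -5.1]
opening: 0.0296
```

```bash
python3 - <<'E'
from h import *
st=show(); print(toS(st['tool_pos']))
for c in('side','wrist'): snap(c,c+'4')
b=cv2.imread('pics/side4.png')[60:180,160:300]
cv2.imwrite('pics/s4c.png',cv2.resize(b,None,fx=5,fy=5,interpolation=2))
E
```

```text
t 8.53 pos [0.4433 0.1422 0.2888] yaw 8.9 F [ 6.7  0.3 -5.1] op 0.0296 q6 0.05
[-0.02827265  0.13939639  0.28879873]
```

View pics/s4c.png

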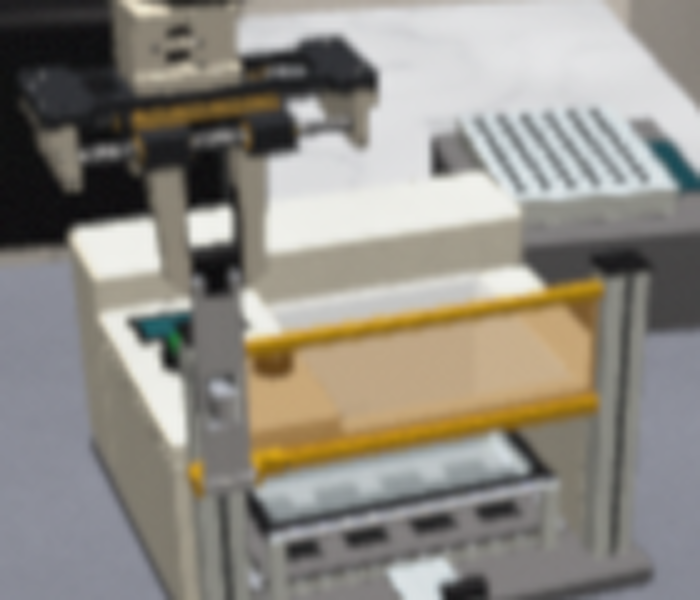

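View pics/wrist4.png

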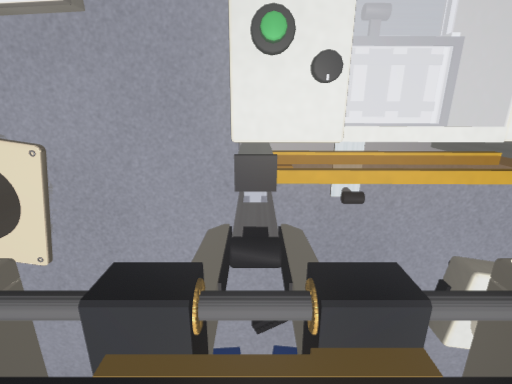

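Call:
play_rows(
  plan=[
    {"slide": [0,0,-0.12],"roll": 0,"fingers": -1},
    {"slide": [0,0,-0.12],"roll": 0,"fingers": -1},
    {"slide": [0,0,-0.12],"roll": 0,"fingers": -1},
    {"slide": [0,0,-0.08],"roll": 0,"fingers": -1},
    {"slide": [0,0,-0.06],"roll": 0,"fingers": -1},
    {"slide": [0,0,0],"roll": 0,"fingers": -1},
  ],
)

```text
t: 9.38
tool_pos: [0.4433, 0.1421, 0.2749]
orientation: [1.095, 1.277, -1.093]
force: [4.5, -1.6, 3.2]
opening: 0.0298
```

```bash
python3 - <<'E'
from h import *
st=show(); print(toS(st['tool_pos']))
E
```

```text
t 9.38 pos [0.4433 0.1421 0.2749] yaw 8.88 F [ 4.5 -1.6  3.2] op 0.0298 q6 0.05
[-0.02844514  0.1393843   0.27491903]
```

Call:
play_rows(
  plan=[
    {"slide": [0,0,0],"roll": 0,"fingers": -0.2},
    {"slide": [0,0,0],"roll": 0,"fingers": 0},
    {"slide": [0,0,0],"roll": 0,"fingers": 0.1},
    {"slide": [0,0,0.2],"roll": 0,"fingers": 0.2},
    {"slide": [0,0,0.5],"roll": 0,"fingers": 0.2},
    {"slide": [0,0,0.5],"roll": 0,"fingers": 0.2},
  ],
)

```text
t: 10.12
tool_pos: [0.443, 0.1425, 0.3119]
orientation: [1.095, 1.278, -1.093]
force: [0.2, -0.0, -0.8]
opening: 0.0554
```

```bash
python3 - <<'E'
from h import *
st=show(); print(toS(st['tool_pos']))
for c in('side','wrist'): snap(c,c+'5')
b=cv2.imread('pics/side5.png')[60:180,160:300]
cv2.imwrite('pics/s5c.png',cv2.resize(b,None,fx=5,fy=5,interpolation=2))
E
```

```text
t 10.12 pos [0.443  0.1425 0.3119] yaw 8.9 F [ 0.2 -0.  -0.8] op 0.0554 q6 0.05
[-0.02800717  0.13969223  0.31191572]
```

View pics/s5c.png

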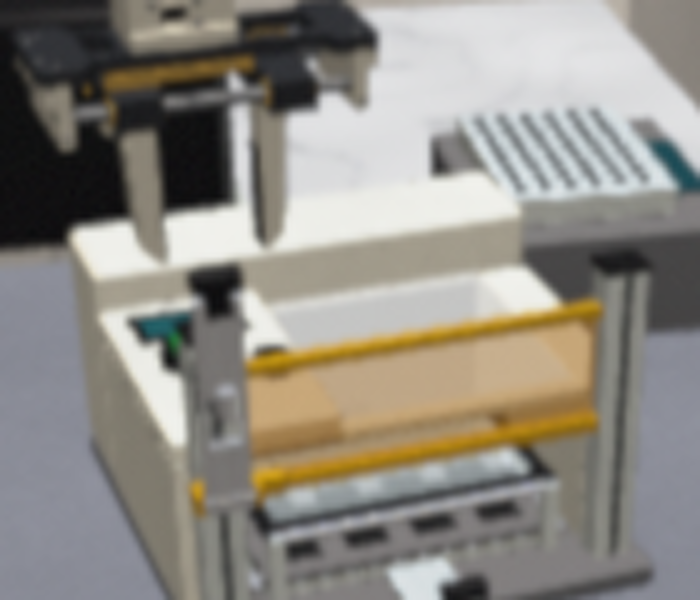

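View pics/wrist5.png

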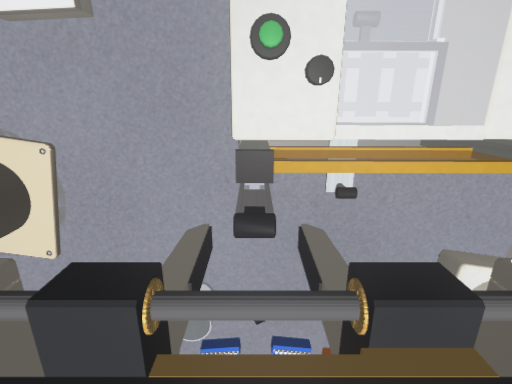

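Call:
play_rows(
  plan=[
    {"slide": [0,-0.2,0.5],"roll": 0,"fingers": 0.2},
    {"slide": [0.5,-0.35,0],"roll": 0,"fingers": 0.2},
    {"slide": [0.9,-0.3,0],"roll": 0,"fingers": 0.2},
    {"slide": [0.95,0,0],"roll": 0,"fingers": 0.2},
    {"slide": [0.95,0,-0.2],"roll": 0,"fingers": 0.2},
    {"slide": [0.95,0,-0.5],"roll": 0,"fingers": 0.2},
    {"slide": [0.6,0,-0.9],"roll": 0,"fingers": 0.2},
    {"slide": [0,0,-0.9],"roll": 0,"fingers": 0.2},
    {"slide": [0,0,-0.9],"roll": 0,"fingers": 0.2},
    {"slide": [0,0,-0.9],"roll": 0,"fingers": 0.2},
    {"slide": [0,0,-0.9],"roll": 0,"fingers": 0.2},
    {"slide": [0,0,-0.5],"roll": 0,"fingers": 0.2},
  ],
)

```text
t: 11.72
tool_pos: [0.5878, 0.1159, 0.1517]
orientation: [1.093, 1.28, -1.097]
force: [-0.3, 0.0, 0.1]
opening: 0.056
```

```bash
python3 - <<'E'
from h import *
im,st=snap('wrist','wrist6');st=show(); print(toS(st['tool_pos']), proj('wrist',toW((-.075,0,.07)),st))
print(robot.mark_of('wrist','tray_grip')[:2])
E
```

```text
t 11.78 pos [0.587  0.1159 0.1502] yaw 8.86 F [-1.2  0.1 -1.5] op 0.0555 q6 -0.05
[-0.07687443  0.00164732  0.15016321] [258.09598256 194.94360681]
[{'point': [258.9, 195.1], 'p': 0.58}]
```

View pics/wrist6.png

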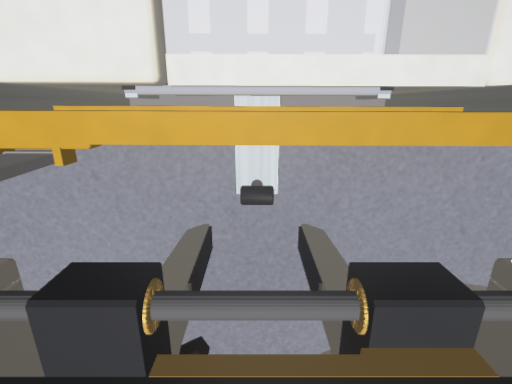

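Call:
play_rows(
  plan=[
    {"slide": [0.05,0.08,-0.4],"roll": 0,"fingers": 0.2},
    {"slide": [0,0,-0.8],"roll": 0,"fingers": 0.2},
    {"slide": [0,0,-0.8],"roll": 0,"fingers": 0.2},
    {"slide": [0,0,-0.7],"roll": 0,"fingers": 0.2},
    {"slide": [0,0,-0.4],"roll": 0,"fingers": 0.2},
    {"slide": [0,0,-0.2],"roll": 0,"fingers": 0.1},
    {"slide": [0,0,0],"roll": 0,"fingers": -0.3},
    {"slide": [0,0,0],"roll": 0,"fingers": -1},
    {"slide": [0,0,0],"roll": 0,"fingers": -1},
    {"slide": [0,0,0],"roll": 0,"fingers": -1},
    {"slide": [0,0,0],"roll": 0,"fingers": -1},
  ],
)

```text
t: 13.2
tool_pos: [0.5888, 0.1191, 0.056]
orientation: [1.093, 1.28, -1.096]
force: [-8.1, -1.1, 5.7]
opening: 0.0295
```

```bash
python3 - <<'E'
from h import *
st=show(); print(toS(st['tool_pos'])); snap('wrist','wrist7')
E
```

```text
t 13.20 pos [0.5888 0.1191 0.056 ] yaw 8.9 F [-8.1 -1.1  5.7] op 0.0295 q6 -0.04
[-0.0740366  -0.00061598  0.05603598]
```

View pics/wrist7.png

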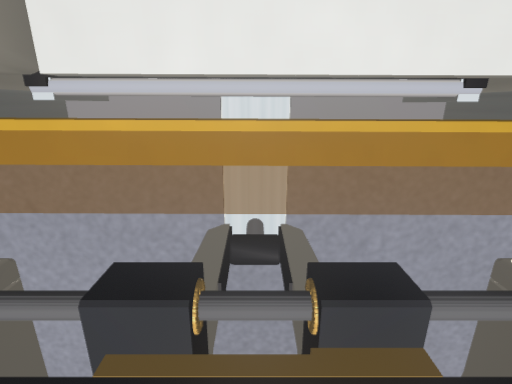

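Call:
play_rows(
  plan=[
    {"slide": [0.02,0,0.1],"roll": 0,"fingers": -1},
    {"slide": [0.05,-0.3,0],"roll": 0,"fingers": -1},
    {"slide": [0.1,-0.6,0],"roll": 0,"fingers": -1},
    {"slide": [0.11,-0.7,0],"roll": 0,"fingers": -1},
    {"slide": [0.11,-0.7,0],"roll": 0,"fingers": -1},
    {"slide": [0.11,-0.7,0],"roll": 0,"fingers": -1},
    {"slide": [0.11,-0.7,0],"roll": 0,"fingers": -1},
    {"slide": [0.11,-0.7,0],"roll": 0,"fingers": -1},
    {"slide": [0.11,-0.7,0],"roll": 0,"fingers": -1},
    {"slide": [0.11,-0.7,0],"roll": 0,"fingers": -1},
    {"slide": [0.11,-0.7,0],"roll": 0,"fingers": -1},
    {"slide": [0.11,-0.7,0],"roll": 0,"fingers": -1},
    {"slide": [0.08,-0.5,0],"roll": 0,"fingers": -1},
    {"slide": [0.05,-0.35,0],"roll": 0,"fingers": -1},
    {"slide": [0,0,0],"roll": 0,"fingers": -1},
  ],
)

```text
t: 15.12
tool_pos: [0.6249, -0.1184, 0.056]
orientation: [1.096, 1.29, -1.096]
force: [-12.1, 14.1, -3.4]
opening: 0.0299
```

```bash
python3 - <<'E'
from h import *
st=show(); print(toS(st['tool_pos']))
E
```

```text
t 15.12 pos [ 0.6249 -0.1184  0.056 ] yaw 8.91 F [-12.1  14.1  -3.4] op 0.0299 q6 -0.43
[-0.31425369  0.00104463  0.05598655]
```

Call:
play_rows(
  plan=[
    {"slide": [0,0,0],"roll": 0,"fingers": -0.2},
    {"slide": [0,0,0],"roll": 0,"fingers": 0.2},
    {"slide": [0,0,0.1],"roll": 0,"fingers": 0.2},
    {"slide": [0,0,0.5],"roll": 0,"fingers": 0.2},
    {"slide": [0,0,0.9],"roll": 0,"fingers": 0.2},
    {"slide": [0,0,0.9],"roll": 0,"fingers": 0.2},
    {"slide": [-0.06,0.4,0.5],"roll": 0,"fingers": 0.2},
    {"slide": [-0.12,0.8,0],"roll": 0,"fingers": 0.2},
    {"slide": [-0.14,0.9,0],"roll": 0,"fingers": 0.2},
    {"slide": [-0.14,0.9,0],"roll": 0,"fingers": 0.2},
    {"slide": [-0.14,0.9,0],"roll": 0,"fingers": 0.2},
    {"slide": [-0.14,0.9,0],"roll": 0,"fingers": 0.2},
    {"slide": [-0.14,0.9,0],"roll": 0,"fingers": 0.2},
    {"slide": [-0.14,0.9,0],"roll": 0,"fingers": 0.2},
    {"slide": [-0.08,0.5,0],"roll": 0,"fingers": 0.2},
    {"slide": [0,0,0],"roll": 0,"fingers": 0.2},
  ],
)

```text
t: 17.12
tool_pos: [0.5946, 0.0922, 0.1445]
orientation: [1.092, 1.281, -1.093]
force: [0.7, -0.1, -0.6]
opening: 0.0558
```

```bash
python3 - <<'E'
from h import *
im,st=snap('wrist','wrist8');st=show(); print(toS(st['tool_pos']), proj('wrist',toW((-.084,0,.079)),st),toW((-.084,0,.06)))
print(robot.mark_of('wrist','cover_grip')[:2])
snap('top','top8'); snap('side','side8')
E
```

```text
t 17.18 pos [0.595  0.0913 0.1447] yaw 8.98 F [-0.5  0.3  0.3] op 0.0559 q6 -0.09
[-0.10249212 -0.00237337  0.1447434 ] [253.24636466 181.60864386] [0.58971549 0.10914609 0.06      ]
[{'point': [252.1, 180.3], 'p': 0.9}]
```

View pics/wrist8.png

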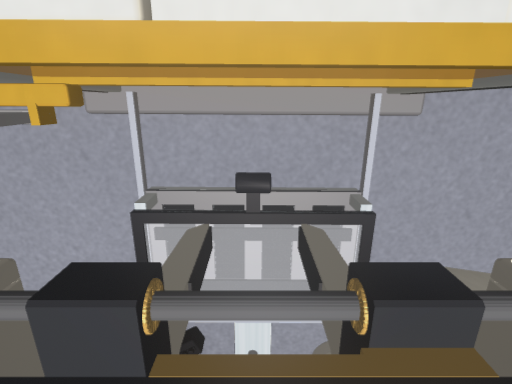

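View pics/side8.png

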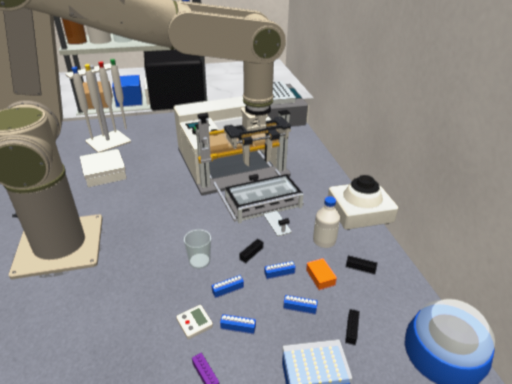

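```bash
python3 - <<'E'
from h import *
st=robot.read_state()
for z in(.04,.05,.06,.07): print(z,toS(at_z('wrist',(200,188),z,st)),toS(at_z('wrist',(200,212),z,st)))
E
```

```text
0.04 [-0.10264958  0.0532441   0.04      ] [-0.1284658   0.05478571  0.04      ]
0.05 [-0.09967277  0.05121738  0.05      ] [-0.12453945  0.05270228  0.05      ]
0.06 [-0.09669596  0.04919065  0.06      ] [-0.12061309  0.05061885  0.06      ]
0.07 [-0.09371915  0.04716392  0.07      ] [-0.11668674  0.04853542  0.07      ]
```

Call:
play_rows(
  plan=[
    {"slide": [-0.18,0.62,0],"roll": 0,"fingers": 0.2},
    {"slide": [0,0,-0.5],"roll": 0,"fingers": 0.2},
    {"slide": [0,0,-0.8],"roll": 0,"fingers": 0.2},
    {"slide": [0,0,-0.8],"roll": 0,"fingers": 0.2},
    {"slide": [0,0,-0.45],"roll": 0,"fingers": 0.1},
    {"slide": [0,0,-0.15],"roll": 0,"fingers": 0},
    {"slide": [0,0,0],"roll": 0,"fingers": -0.3},
    {"slide": [0,0,0],"roll": 0,"fingers": -1},
    {"slide": [0,0,0],"roll": 0,"fingers": -1},
    {"slide": [0,0,0],"roll": 0,"fingers": -1},
    {"slide": [0,0,0],"roll": 0,"fingers": -1},
  ],
  squeeze=20,
)

```text
t: 18.7
tool_pos: [0.5904, 0.1094, 0.0653]
orientation: [1.094, 1.278, -1.093]
force: [-3.9, -0.8, 7.1]
opening: 0.03
```

```bash
python3 - <<'E'
from h import *
st=show(); s=toS(st['tool_pos']); print(s)
# arc in units
import math
prev=np.array([-.084,0,.079])
Y=np.array([0,0])
for th in np.linspace(0,2.0,13)[1:]:
    X=np.array([-.224+.14*math.cos(th),0,.079+.14*math.sin(th)])
    d=toW(X)-toW(prev); prev=X; print(round(th,3),(d/.03).round(2).tolist())
E
```

```text
t 18.70 pos [0.5904 0.1094 0.0653] yaw 8.9 F [-3.9 -0.8  7.1] op 0.03 q6 -0.06
[-0.08383621 -0.00067006  0.06528992]
0.167 [0.01, -0.06, 0.77]
0.333 [0.03, -0.19, 0.75]
0.5 [0.05, -0.31, 0.71]
0.667 [0.07, -0.42, 0.65]
0.833 [0.08, -0.52, 0.57]
1.0 [0.1, -0.61, 0.47]
1.167 [0.11, -0.68, 0.36]
1.333 [0.12, -0.73, 0.24]
1.5 [0.12, -0.76, 0.12]
1.667 [0.12, -0.77, -0.01]
1.833 [0.12, -0.75, -0.14]
2.0 [0.11, -0.72, -0.26]
```

Call:
play_rows(
  plan=[
    {"slide": [0,-0.01,0.38],"roll": 0,"fingers": -1},
    {"slide": [0.01,-0.05,0.39],"roll": 0,"fingers": -1},
    {"slide": [0.03,-0.19,0.75],"roll": 0,"fingers": -1},
    {"slide": [0.05,-0.31,0.71],"roll": 0,"fingers": -1},
    {"slide": [0.07,-0.42,0.65],"roll": 0,"fingers": -1},
    {"slide": [0.08,-0.52,0.57],"roll": 0,"fingers": -1},
    {"slide": [0.1,-0.61,0.47],"roll": 0,"fingers": -1},
    {"slide": [0.11,-0.68,0.36],"roll": 0,"fingers": -1},
    {"slide": [0.12,-0.73,0.24],"roll": 0,"fingers": -1},
    {"slide": [0.12,-0.76,0.12],"roll": 0,"fingers": -1},
    {"slide": [0.12,-0.77,-0.01],"roll": 0,"fingers": -1},
    {"slide": [0.06,-0.38,-0.06],"roll": 0,"fingers": -1},
    {"slide": [0.06,-0.37,-0.08],"roll": 0,"fingers": -1},
    {"slide": [0.06,-0.36,-0.12],"roll": 0,"fingers": -1},
    {"slide": [0.05,-0.36,-0.14],"roll": 0,"fingers": -1},
    {"slide": [0,0,0],"roll": 0,"fingers": -1},
  ],
)

```text
t: 20.7
tool_pos: [0.6206, -0.089, 0.1915]
orientation: [1.094, 1.278, -1.097]
force: [-6.4, -1.1, 3.0]
opening: 0.0293
```

```bash
python3 - <<'E'
from h import *
st=show(); print(toS(st['tool_pos'])); snap('side','side9'); snap('top','top9')
E
```

```text
t 20.70 pos [ 0.6206 -0.089   0.1915] yaw 8.79 F [-6.4 -1.1  3. ] op 0.0293 q6 -0.38
[-0.28454583  0.00064809  0.19146531]
```

View pics/side9.png

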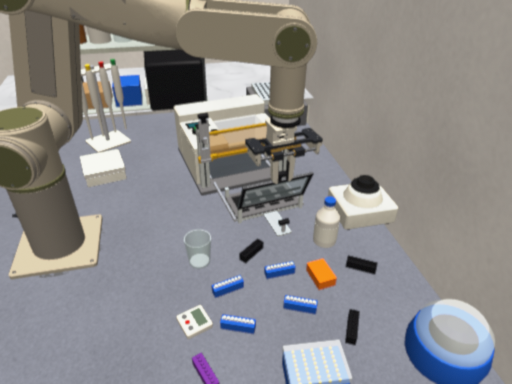

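Call:
play_rows(
  plan=[
    {"slide": [0,0,0],"roll": 0,"fingers": -0.2},
    {"slide": [0,0,0],"roll": 0,"fingers": 0.2},
    {"slide": [0,0,0.1],"roll": 0,"fingers": 0.2},
    {"slide": [0,0,0.5],"roll": 0,"fingers": 0.2},
    {"slide": [0,0,0.9],"roll": 0,"fingers": 0.2},
    {"slide": [-0.3,-0.5,0.9],"roll": 0,"fingers": 0.5},
    {"slide": [-0.6,-0.8,0.9],"roll": 0,"fingers": 1},
    {"slide": [-0.7,-0.8,0.5],"roll": 0,"fingers": 1},
    {"slide": [-0.7,-0.8,0],"roll": 0,"fingers": 1},
    {"slide": [0,0,0],"roll": 0,"fingers": 1},
  ],
)

```text
t: 22.05
tool_pos: [0.5518, -0.1747, 0.3072]
orientation: [1.096, 1.275, -1.095]
force: [-0.1, -0.1, -0.3]
opening: 0.0928
```

```bash
python3 - <<'E'
from h import *
im,st=snap('wrist','wrist10');show()
for r in robot.mark_of('wrist','carrier0'): print('w',round(r['p'],2),np.round(r['point'],1),at_z('wrist',r['point'],0,st).round(4))
snap('top','top10')
for r in robot.mark_of('top','carrier0'): print('t',round(r['p'],2),np.round(r['point'],1),at_z('top',r['point'],0).round(4))
snap('side','side10')
for r in robot.mark_of('side','carrier0'): print('s',round(r['p'],2),np.round(r['point'],1),at_z('side',r['point'],0).round(4))
b=cv2.imread('pics/side10.png')[60:220,160:320]
cv2.imwrite('pics/s10c.png',cv2.resize(b,None,fx=3.7,fy=3.7,interpolation=2))
E
```

```text
t 22.10 pos [ 0.5523 -0.1737  0.3066] yaw 8.82 F [ 0.3  0.8 -0.2] op 0.0931 q6 -0.55
w 0.86 [259.5 255.2] [ 0.5897 -0.3633  0.    ]
w 0.8 [179.9 251.9] [ 0.4407 -0.3792  0.    ]
w 0.76 [246.  138.6] [ 0.5331 -0.1513  0.    ]
w 0.69 [182.5 196.2] [ 0.4368 -0.2681  0.    ]
w 0.68 [262.2 193.2] [ 0.575  -0.2412  0.    ]
w 0.65 [301.  298.7] [ 0.6869 -0.4472  0.    ]
w 0.63 [379.2 226.7] [ 0.7969 -0.272   0.    ]
t 0.81 [346.8 238.1] [ 0.4357 -0.3792  0.    ]
t 0.65 [360.3 155.8] [ 0.6874 -0.4317  0.    ]
t 0.6 [381.7 264.6] [ 0.3533 -0.4813  0.    ]
t 0.5 [310.4 243.4] [ 0.4225 -0.2679  0.    ]
t 0.48 [271.4 213.2] [ 0.5174 -0.1521  0.    ]
t 0.47 [307.  121.8] [ 0.7985 -0.2712  0.    ]
s 0.76 [250.1 251.1] [ 0.5229 -0.1438  0.    ]
s 0.67 [357.  270.6] [ 0.7874 -0.2802  0.    ]
s 0.66 [234.7 330.3] [ 0.4311 -0.3908  0.    ]
s 0.65 [224.9 290.4] [ 0.4292 -0.269   0.    ]
s 0.65 [352.9 331.5] [ 0.6965 -0.4552  0.    ]
s 0.62 [202.9 375.7] [ 0.3457 -0.4843  0.    ]
s 0.56 [298.3 307.3] [ 0.5948 -0.3612  0.    ]
```

View pics/wrist10.png

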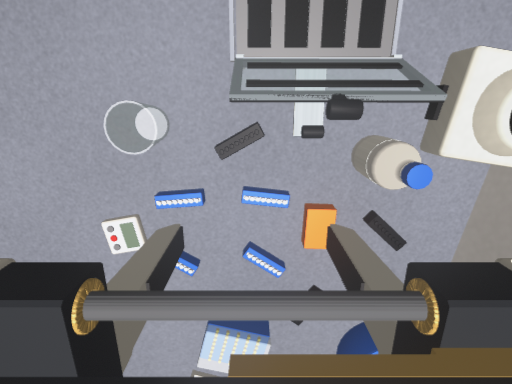

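View pics/s10c.png

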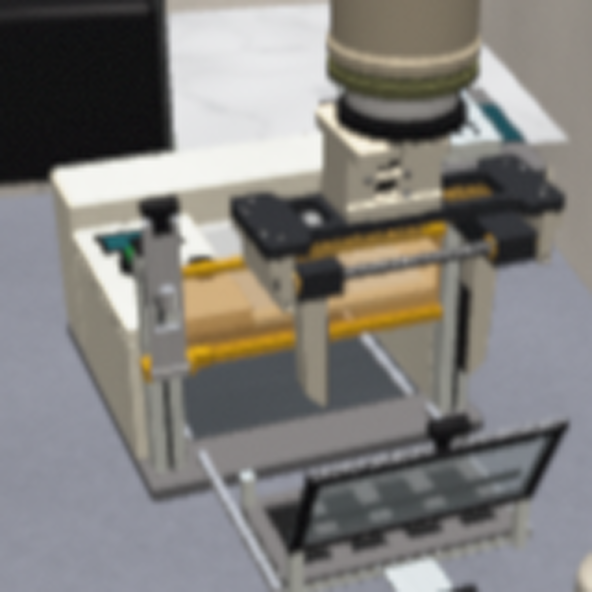

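View pics/top10.png

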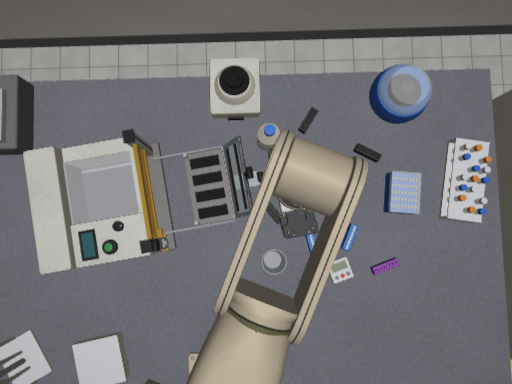

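```bash
cat > car.py <<'E'
from h import *
from scipy.optimize import minimize
def comps(im):
    h=cv2.cvtColor(im,cv2.COLOR_RGB2HSV); m=((h[:,:,0]>100)&(h[:,:,0]<125)&(h[:,:,1]>130)&(h[:,:,2]>60)).astype(np.uint8)
    m=cv2.morphologyEx(m,cv2.MORPH_CLOSE,np.ones((3,3))); n,l,s,c=cv2.connectedComponentsWithStats(m)
    return [(l==i) for i in range(1,n) if s[i,4]>60],[s[i] for i in range(1,n) if s[i,4]>60],[c[i] for i in range(1,n) if s[i,4]>60]
box=np.array([[x,y,z] for x in(-.04,.04) for y in(-.012,.012) for z in(0,.026)]+[[x,y,.032] for x in(-.037,.037) for y in(-.0035,.0035)])
def pts(p,z0): c,s=np.cos(p[2]),np.sin(p[2]); return np.c_[p[0]+c*box[:,0]-s*box[:,1],p[1]+s*box[:,0]+c*box[:,1],box[:,2]+z0]
def hullmask(uv,o,S,sh):
    m=np.zeros(sh,np.uint8); q=((uv-o+0.5)*S*16).round().astype(np.int32); cv2.fillConvexPoly(m,cv2.convexHull(q.reshape(-1,1,2)),1,shift=4); return m>0
def fit(c,st,mask,p0,z0=0):
    ys,xs=np.nonzero(mask); cnt=cv2.convexHull(np.c_[xs,ys].astype(np.int32).reshape(-1,1,2))[:,0]
    o=np.array([xs.min()-12,ys.min()-12]); S=6; sh=((ys.max()-ys.min()+25)*S,(xs.max()-xs.min()+25)*S)
    sq=np.concatenate([cnt+np.array(d)*.5 for d in((-1,-1),(1,-1),(-1,1),(1,1))]); M=hullmask(sq,o,S,sh)
    K,R,t=cam(c,st)
    def pr(p): q=(K@(R@pts(p,z0).T+t[:,None])).T; return q[:,:2]/q[:,2:]
    def cost(v):
        H=hullmask(pr([v[0]/100,v[1]/100,v[2]/10]),o,S,sh); return 1-(H&M).sum()/max(1,(H|M).sum())
    best=None
    for a in p0[2]:
        r=minimize(cost,[p0[0]*100,p0[1]*100,a*10],method='Nelder-Mead',options=dict(initial_simplex=np.array([p0[0]*100,p0[1]*100,a*10])+np.array([[0,0,0],[.8,0,0],[0,.8,0],[0,0,1.5]]),xatol=.005,fatol=1e-4))
        if best is None or r.fun<best.fun: best=r
    return best.x/[100,100,10],best.fun
def find(c,im,st,z0=0):
    out=[]
    for m,s,ct in zip(*comps(im)):
        g=at_z(c,ct,z0+.015,st)
        if s[4]>4000: continue
        p,e=fit(c,st,m,[g[0],g[1],[0,.8,1.6,2.4]],z0); out.append((p,e,ct,s[:4]))
    return out
E
python3 - <<'E'
from car import *
st=robot.read_state(); im=cv2.imread('pics/wrist10.png')[:,:,::-1].copy()
for p,e,ct,s in find('wrist',im,st): print(p[:2].round(4),np.degrees(p[2]).round(1)%180,'iou',round(1-e,2),ct.round(),s[2:4])
im=cv2.imread('pics/top0.png')[:,:,::-1].copy()
for p,e,ct,s in find('top',im,None): print('t',p[:2].round(4),np.degrees(p[2]).round(1)%180,'iou',round(1-e,2),ct.round(),s[2:4])
E
```

```text
[ 0.8235 -0.141 ] 100.3 iou 0.58 [419. 176.] [27 25]
[ 0.5797 -0.24  ] 0.3 iou 0.79 [265. 198.] [48 18]
[ 0.4352 -0.2667] 17.3 iou 0.77 [179. 199.] [49 17]
[ 0.5986 -0.3628] 149.2 iou 0.72 [263. 261.] [42 31]
[ 0.48   -0.3947] 165.5 iou 0.54 [188. 263.] [24 24]
[ 0.5908 -0.5107] 167.6 iou 0.52 [245. 327.] [61 15]
[ 0.8158 -0.5206] 9.099999999999994 iou 0.69 [357. 342.] [40 31]
t [ 0.8703 -0.5867] 41.900000000000006 iou 0.15 [387. 105.] [57 55]
t [ 0.7718 -0.1276] 93.8 iou 0.42 [269. 130.] [10 11]
t [ 0.5975 -0.3622] 154.6 iou 0.96 [339. 185.] [17 27]
t [ 0.5647 -0.5014] 161.2 iou 0.39 [387. 192.] [ 6 39]
t [ 0.581  -0.2302] 178.1 iou 0.41 [298. 192.] [ 5 26]
t [ 0.4421 -0.3768] 143.7 iou 0.48 [347. 236.] [12 25]
t [ 0.4338 -0.2573] 21.9 iou 0.43 [308. 239.] [ 9 26]
```

```bash
python3 - <<'E'
import cv2
b=cv2.imread('pics/wrist10.png')[170:290,140:330]
cv2.imwrite('pics/w10c.png',cv2.resize(b,None,fx=4,fy=4,interpolation=0))
E
```

```text
(no output)
```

View pics/w10c.png

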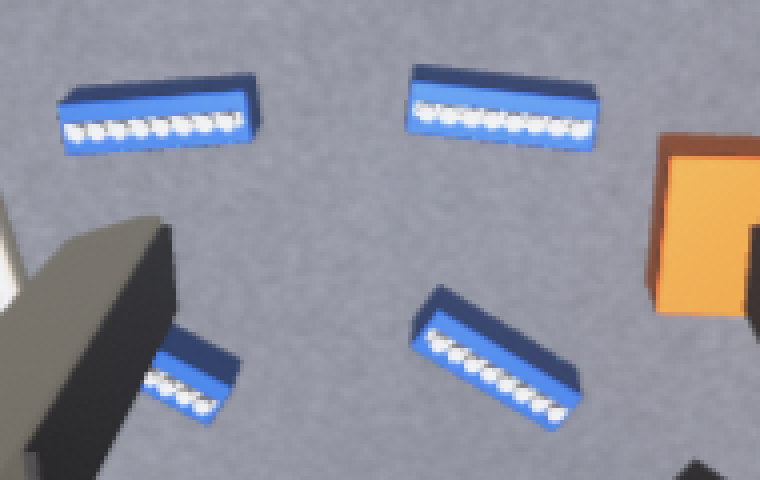

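```bash
cat > car.py <<'E'
from h import *
def find(c,im,st,z0=0,vmin=150):
    h=cv2.cvtColor(im,cv2.COLOR_RGB2HSV); m=((h[:,:,0]>98)&(h[:,:,0]<125)&(h[:,:,1]>90)&(h[:,:,2]>vmin)).astype(np.uint8)
    m=cv2.morphologyEx(m,cv2.MORPH_CLOSE,np.ones((5,5))); n,l,s,_=cv2.connectedComponentsWithStats(m)
    out=[]
    for i in range(1,n):
        if s[i,4]<60 or s[i,4]>20000: continue
        cs,_=cv2.findContours((l==i).astype(np.uint8),cv2.RETR_EXTERNAL,cv2.CHAIN_APPROX_NONE)
        q=max(cs,key=len)[:,0].astype(float)
        q=np.concatenate([q+np.array(d)*.4 for d in((-1,-1),(1,-1),(-1,1),(1,1))])
        W=np.array([at_z(c,u,z0+.026,st)[:2] for u in q])
        (cx,cy),(w,hh),a=cv2.minAreaRect((W*1000).astype(np.float32))
        if w<hh: w,hh,a=hh,w,a+90
        out.append((cx/1000,cy/1000,a%180,w,hh,q.mean(0)))
    return out
def rep(c,im,st,**k):
    for o in find(c,im,st,**k): 
        if 55<o[3]<100 and 14<o[4]<36: print('%s (%.4f,%.4f) ang %.1f size %.0fx%.0f'%((c,)+o[:5]),o[5].round())
E
python3 - <<'E'
from car import *
st=robot.read_state(); im=cv2.imread('pics/wrist10.png')[:,:,::-1].copy()
rep('wrist',im,st)
im=cv2.imread('pics/top0.png')[:,:,::-1].copy(); rep('top',im,None)
E
```

```text
wrist (0.5796,-0.2383) ang 2.5 size 81x25 [265. 199.]
wrist (0.4374,-0.2638) ang 13.5 size 81x25 [178. 200.]
wrist (0.5973,-0.3576) ang 155.2 size 81x26 [263. 262.]Traceback (most recent call last):
  File "<stdin>", line 4, in <module>
  File "car.py", line 17, in rep
    for o in find(c,im,st,**k):
             ~~~~^^^^^^^^^^^^^
  File "car.py", line 11, in find
    W=np.array([at_z(c,u,z0+.026,st)[:2] for u in q])
                ~~~~^^^^^^^^^^^^^^^^
  File "h.py", line 16, in at_z
    o,d=ray(c,uv,st); return o+d*(z-o[2])/d[2]
        ~~~^^^^^^^^^
  File "h.py", line 14, in ray
    K,R,t=cam(c,st); d=R.T@np.linalg.inv(K)@np.array([uv[0],uv[1],1.]); return -R.T@t,d
          ~~~^^^^^^
  File "h.py", line 7, in cam
    k=robot.get_calibration(c); K=np.array([[k['fx'],0,k['cx']],[0,k['fy'],k['cy']],[0,0,1]])
ValueError: time passes only in moves, steps and waits
```

```bash
python3 - <<'E'
s=open('h.py').read()
s=s.replace("k=robot.get_calibration(c); K=","k=cal(c); K=",1)
s=s.replace("def cam(c,st=None):","_c={}\ndef cal(c):\n    if c not in _c: _c[c]=robot.get_calibration(c)\n    return _c[c]\ndef cam(c,st=None):",1)
open('h.py','w').write(s)
E
cat h.py | head -16
python3 - <<'E'
from car import *
im=cv2.imread('pics/top0.png')[:,:,::-1].copy(); rep('top',im,None); show()
E
```

```text
import numpy as np, cv2
from scipy.spatial.transform import Rotation as Ro
from plant import robot
def snap(cam,name):
    st=robot.read_state(); im=robot.read_camera(cam); cv2.imwrite('pics/%s.png'%name,im[:,:,::-1]); return im,st
_c={}
def cal(c):
    if c not in _c: _c[c]=robot.get_calibration(c)
    return _c[c]
def cam(c,st=None):
    k=cal(c); K=np.array([[k['fx'],0,k['cx']],[0,k['fy'],k['cy']],[0,0,1]])
    if 'R' in k: return K,np.array(k['R']),np.array(k['t'])
    T=np.array(k['T_tool_cam']); W=np.eye(4); W[:3,:3]=Ro.from_rotvec(st['orientation']).as_matrix(); W[:3,3]=st['tool_pos']
    M=np.linalg.inv(W@T); return K,M[:3,:3],M[:3,3]
def proj(c,X,st=None):
    K,R,t=cam(c,st); p=K@(R@np.array(X,float)+t); return p[:2]/p[2]
top (0.5980,-0.3613) ang 154.7 size 81x25 [340. 184.]
top (0.5807,-0.2410) ang 2.0 size 81x25 [301. 191.]
top (0.4404,-0.3828) ang 157.1 size 81x25 [350. 237.]
top (0.4364,-0.2662) ang 13.2 size 83x25 [311. 239.]
t 22.35 pos [ 0.5527 -0.1724  0.3051] yaw 8.97 F [ 0.2  1.2 -1.1] op 0.0931 q6 -0.55
```

Call:
play_rows(
  plan=[
    {"slide": [0.09,-0.2,0],"roll": 0.96,"fingers": 1},
    {"slide": [0.09,-0.2,0],"roll": 0.95,"fingers": 1},
    {"slide": [0.09,-0.2,0],"roll": 0.95,"fingers": 1},
    {"slide": [0.09,-0.2,-0.3],"roll": 0.95,"fingers": 0.3},
    {"slide": [0.09,-0.2,-0.8],"roll": 0.95,"fingers": 0.3},
    {"slide": [0.09,-0.2,-0.9],"roll": 0.95,"fingers": 0.3},
    {"slide": [0.09,-0.2,-0.9],"roll": 0.95,"fingers": 0.3},
    {"slide": [0.09,-0.2,-0.9],"roll": 0.95,"fingers": 0.3},
    {"slide": [0.09,-0.2,-0.9],"roll": 0.95,"fingers": 0.3},
    {"slide": [0.06,-0.2,-0.9],"roll": 0.95,"fingers": 0.3},
    {"slide": [0.05,-0.15,-0.8],"roll": 0.95,"fingers": 0.3},
    {"slide": [0,0,-0.5],"roll": 0,"fingers": 0.3},
    {"slide": [0,0,0],"roll": 0,"fingers": 0.3},
  ],
)

```text
t: 23.98
tool_pos: [0.5791, -0.2367, 0.0967]
orientation: [-0.032, 1.573, 0.035]
force: [-0.7, 0.3, -0.2]
opening: 0.0602
```

```bash
python3 - <<'E'
from car import *
im,st=snap('wrist','wrist11');show(); rep('wrist',im,st)
E
```

```text
t 24.02 pos [ 0.5799 -0.2372  0.0981] yaw 92.47 F [-0.4 -0.6  0.2] op 0.0605 q6 -2.08
wrist (0.4499,-0.3882) ang 156.9 size 56x24 [59. 34.]
wrist (0.5789,-0.2422) ang 2.5 size 79x25 [249. 199.]
wrist (0.5965,-0.3621) ang 154.8 size 81x25 [116. 212.]
```

View pics/wrist11.png

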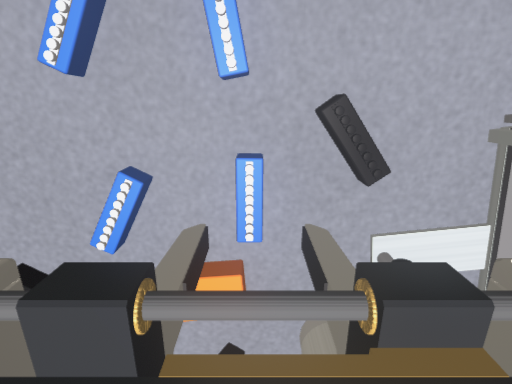

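Call:
play_rows(
  plan=[
    {"slide": [-0.01,-0.15,-0.5],"roll": 0,"fingers": 0.2},
    {"slide": [0,0,-0.9],"roll": 0,"fingers": 0.1},
    {"slide": [0,0,-0.9],"roll": 0,"fingers": 0.1},
    {"slide": [0,0,-0.45],"roll": 0,"fingers": 0.1},
    {"slide": [0,0,-0.15],"roll": 0,"fingers": -0.2},
    {"slide": [0,0,0],"roll": 0,"fingers": -0.5},
    {"slide": [0,0,0],"roll": 0,"fingers": -1},
    {"slide": [0,0,0],"roll": 0,"fingers": -1},
    {"slide": [0,0,0],"roll": 0,"fingers": -1},
  ],
  squeeze=20,
)

```text
t: 25.15
tool_pos: [0.5804, -0.2426, 0.0125]
orientation: [-0.036, 1.569, 0.035]
force: [-0.8, 0.4, 6.9]
opening: 0.0235
```

```bash
python3 - <<'E'
from car import *
im,st=snap('wrist','wrist12');show(); rep('wrist',im,st)
for y in(-.075,-.025,.025,.075): print(y,toW((-.16,y,.05)).round(4))
E
```

```text
t 25.20 pos [ 0.5805 -0.2426  0.0125] yaw 92.58 F [0.4 0.3 6.3] op 0.0236 q6 -2.09
wrist (0.5748,-0.2432) ang 2.5 size 72x24 [255. 235.]
wrist (0.5910,-0.3594) ang 154.6 size 69x24 [ 64. 248.]
-0.075 [0.6757 0.0459 0.05  ]
-0.025 [0.6264 0.038  0.05  ]
0.025 [0.577  0.0302 0.05  ]
0.075 [0.5276 0.0223 0.05  ]
```

View pics/wrist12.png

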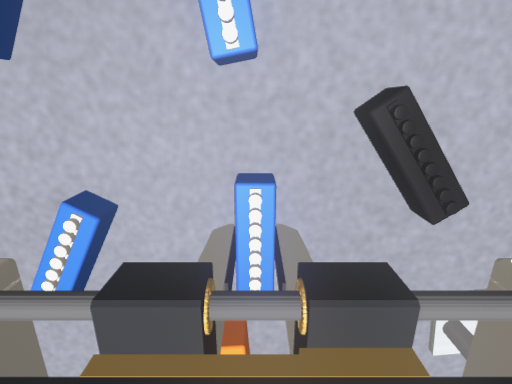

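Call:
play_rows(
  plan=[
    {"slide": [0,0,0.4],"roll": 0,"fingers": -1},
    {"slide": [0,0,0.9],"roll": 0,"fingers": -1},
    {"slide": [0,0,0.95],"roll": 0,"fingers": -1},
    {"slide": [0,0,0.95],"roll": -0.5,"fingers": -1},
    {"slide": [0,0,0.95],"roll": -0.9,"fingers": -1},
    {"slide": [0.1,0.3,0.95],"roll": -0.9,"fingers": -1},
    {"slide": [0.3,0.8,0.95],"roll": -0.9,"fingers": -1},
    {"slide": [0.32,0.96,0.95],"roll": -0.9,"fingers": -1},
    {"slide": [0.32,0.96,0.95],"roll": -0.9,"fingers": -1},
    {"slide": [0.32,0.96,0.6],"roll": -0.9,"fingers": -1},
    {"slide": [0.32,0.96,0],"roll": -0.9,"fingers": -1},
    {"slide": [0.32,0.96,0],"roll": -0.9,"fingers": -1},
    {"slide": [0.32,0.96,0],"roll": -0.9,"fingers": -1},
    {"slide": [0.32,0.96,0],"roll": -0.9,"fingers": -1},
    {"slide": [0.32,0.96,-0.3],"roll": -0.9,"fingers": -1},
    {"slide": [0.3,0.9,-0.6],"roll": -0.04,"fingers": -1},
    {"slide": [0.2,0.6,-0.9],"roll": 0,"fingers": -1},
    {"slide": [0,0,-0.9],"roll": 0,"fingers": -1},
    {"slide": [0,0,-0.9],"roll": 0,"fingers": -1},
    {"slide": [0,0,0],"roll": 0,"fingers": -1},
  ],
)

```text
t: 27.7
tool_pos: [0.6812, 0.0663, 0.1568]
orientation: [1.089, 1.284, -1.096]
force: [0.0, 0.2, -1.6]
opening: 0.0239
```

```bash
python3 - <<'E'
from car import *
im,st=snap('wrist','wrist13');show(); print(toS(st['tool_pos']),toW((-.16,-.075,.05))-st['tool_pos']); 
for y in(-.075,-.025,.025,.075): print(proj('wrist',toW((-.116,y,.046)),st),proj('wrist',toW((-.204,y,.046)),st))
E
```

```text
t 27.75 pos [0.6824 0.0662 0.1591] yaw 9.06 F [-0.8  0.2 -0.1] op 0.0239 q6 -0.14
[-0.14075155 -0.08357786  0.15679447] [-0.00544273 -0.02035827 -0.10679447]
[247.86094903 163.73049691] [248.34169447 243.14925353]
[197.8445307  163.61636091] [202.51952474 242.98286116]
[147.91304585 163.50241872] [156.76864562 242.81672766]
[ 98.06627833 163.38866986] [111.08889089 242.65085244]
```

View pics/wrist13.png

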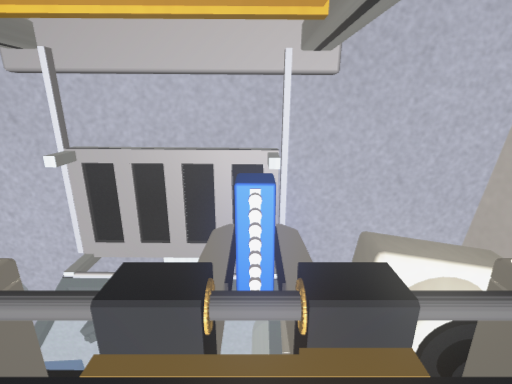

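Call:
play_rows(
  plan=[
    {"slide": [-0.18,-0.68,0],"roll": 0,"fingers": -1},
    {"slide": [0,0,-0.5],"roll": 0,"fingers": -1},
    {"slide": [0,0,-0.9],"roll": 0,"fingers": -1},
    {"slide": [0,0,-0.9],"roll": 0,"fingers": -1},
    {"slide": [0,0,-0.7],"roll": 0,"fingers": -1},
    {"slide": [0,0,-0.3],"roll": 0,"fingers": -1},
    {"slide": [0,0,0],"roll": 0,"fingers": -1},
  ],
)

```text
t: 28.62
tool_pos: [0.6777, 0.0458, 0.0602]
orientation: [1.092, 1.281, -1.093]
force: [0.7, 0.7, -0.6]
opening: 0.0239
```

```bash
python3 - <<'E'
from car import *
im,st=snap('wrist','wrist14');show(); print(toS(st['tool_pos']),toW((-.16,-.075,.0525))-st['tool_pos']); 
E
```

```text
t 28.68 pos [0.6783 0.0458 0.0613] yaw 9.06 F [ 0.4 -0.5  0.4] op 0.0237 q6 -0.17
[-0.16044312 -0.07690309  0.06023222] [-0.00194911  0.00013819 -0.00773222]
```

View pics/wrist14.png

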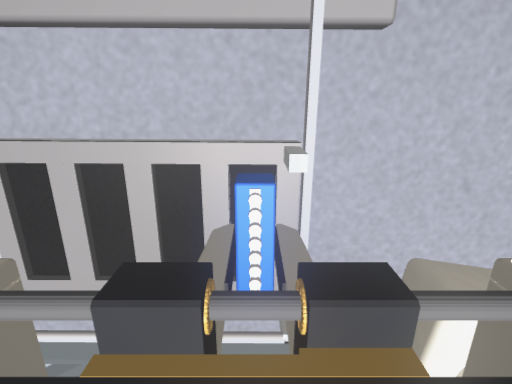

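Call:
play_rows(
  plan=[
    {"slide": [-0.05,0,-0.15],"roll": 0,"fingers": -1},
    {"slide": [0,0,-0.15],"roll": 0,"fingers": -1},
    {"slide": [0,0,-0.02],"roll": 0,"fingers": -1},
  ],
)

```text
t: 29.05
tool_pos: [0.6771, 0.0459, 0.0523]
orientation: [1.093, 1.279, -1.091]
force: [-2.9, -0.5, 7.2]
opening: 0.0243
```

```bash
python3 - <<'E'
from car import *
im,st=snap('wrist','wrist15');show(); print(toS(st['tool_pos']))
for X in((-.116,-.091,.046),(-.116,-.059,.046),(-.12,-.087,.066),(-.12,-.063,.066)): print(proj('wrist',toW(X),st).round(1))
E
```

```text
t 29.10 pos [0.6772 0.0459 0.0523] yaw 9.06 F [-1.6 -0.1  4.8] op 0.0237 q6 -0.17
[-0.16026183 -0.0763876   0.05230552]
[279.9 166.9]
[228.7 166.9]
[275.7 181.6]
[232.9 181.6]
```

View pics/wrist15.png

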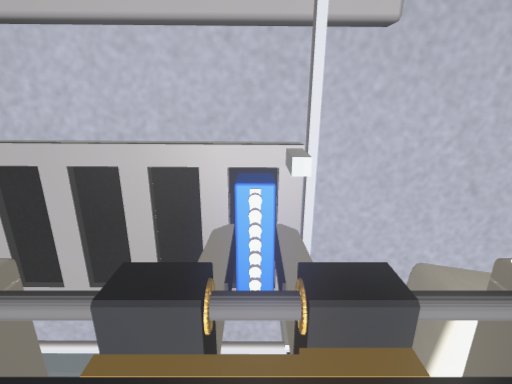

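Call:
play_rows(
  plan=[
    {"slide": [0,0,0],"roll": 0,"fingers": -0.3},
    {"slide": [0,0,0],"roll": 0,"fingers": -0.25},
    {"slide": [0,0,0.3],"roll": 0,"fingers": -0.25},
    {"slide": [0,0,0.9],"roll": 0,"fingers": -0.25},
    {"slide": [0,0,0.9],"roll": 0,"fingers": -0.25},
    {"slide": [0,0,0.9],"roll": 0,"fingers": -0.25},
    {"slide": [0,0,0.95],"roll": 0,"fingers": -0.25},
    {"slide": [-0.3,0,0.95],"roll": 0,"fingers": 0},
    {"slide": [-0.6,-0.5,0.95],"roll": -0.5,"fingers": 0.2},
    {"slide": [-0.7,-0.9,0.9],"roll": -0.95,"fingers": 0.2},
    {"slide": [-0.75,-0.95,0],"roll": -0.95,"fingers": 0.2},
    {"slide": [-0.75,-0.95,0],"roll": -0.95,"fingers": 0.2},
    {"slide": [-0.75,-0.95,0],"roll": -0.95,"fingers": 0.2},
    {"slide": [-0.75,-0.95,0],"roll": -0.95,"fingers": 0.2},
    {"slide": [-0.75,-0.95,0],"roll": -0.95,"fingers": 0.2},
    {"slide": [-0.75,-0.95,0],"roll": -0.95,"fingers": 0.2},
    {"slide": [-0.75,-0.95,0],"roll": -0.95,"fingers": 0.2},
    {"slide": [-0.75,-0.95,0],"roll": -0.95,"fingers": 0.2},
    {"slide": [-0.4,-0.5,0],"roll": -0.95,"fingers": 0.2},
    {"slide": [0,0,0],"roll": -0.72,"fingers": 0.2},
  ],
)

```text
t: 31.6
tool_pos: [0.4356, -0.2404, 0.2544]
orientation: [2.102, 0.238, -2.101]
force: [0.5, 0.3, 0.5]
opening: 0.0555
```

```bash
python3 - <<'E'
from car import *
im,st=snap('wrist','wrist16');show(); rep('wrist',im,st)
im,_=snap('top','top16'); rep('top',im,None)
b=cv2.imread('pics/top16.png')[120:280,130:400]
cv2.imwrite('pics/t16c.png',cv2.resize(b,None,fx=2.8,fy=2.8,interpolation=2))
E
```

```text
t 31.65 pos [ 0.436  -0.24    0.2544] yaw -77.27 F [-0.1 -1.1 -0.8] op 0.0558 q6 0.74
wrist (0.5965,-0.3624) ang 154.6 size 81x25 [375.  64.]
wrist (0.4363,-0.2675) ang 13.6 size 79x24 [273. 166.]
wrist (0.4389,-0.3834) ang 156.7 size 81x26 [351. 182.]
top (0.6837,0.0506) ang 98.9 size 83x26 [203. 160.]
top (0.5978,-0.3612) ang 154.7 size 81x25 [340. 185.]
```

View pics/t16c.png

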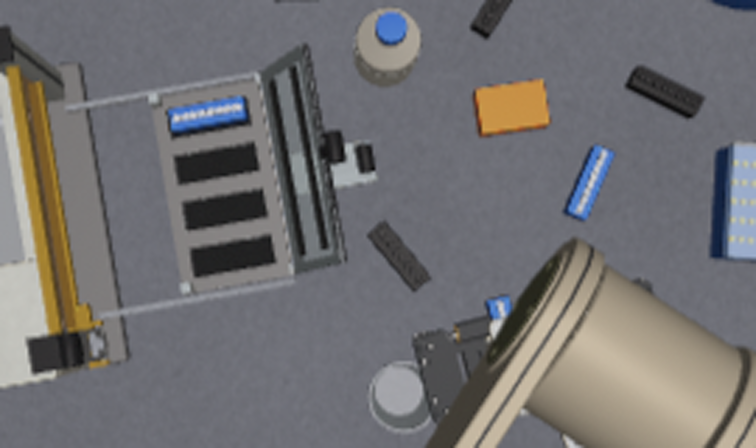

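View pics/wrist16.png

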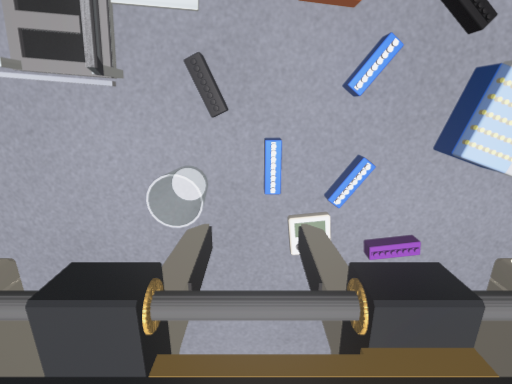

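```bash
python3 - <<'E'
from h import *
st=show(); print([ (round(r['p'],2),at_z('wrist',r['point'],0,st).round(3)) for r in robot.mark_of('wrist','beaker')],[ (round(r['p'],2),at_z('wrist',r['point'],0,st).round(3)) for r in robot.mark_of('wrist','timer')])
E
```

```text
t 31.70 pos [ 0.4363 -0.2396  0.2543] yaw -76.83 F [-0.6 -0.6  1.3] op 0.0555 q6 0.74
[(0.75, array([ 0.382, -0.152,  0.   ])), (0.25, array([ 0.44 , -0.268,  0.   ]))] [(0.9, array([ 0.341, -0.354,  0.   ]))]
```

Call:
play_rows(
  plan=[
    {"slide": [0.01,-0.45,-0.4],"roll": 0.1,"fingers": 0},
    {"slide": [0,-0.45,-0.9],"roll": 0,"fingers": 0},
    {"slide": [0,0,-0.9],"roll": 0,"fingers": 0},
    {"slide": [0,0,-0.9],"roll": 0,"fingers": 0},
    {"slide": [0,0,-0.9],"roll": 0,"fingers": 0},
    {"slide": [0,0,-0.4],"roll": 0,"fingers": 0},
    {"slide": [0,0,0],"roll": 0,"fingers": 0},
  ],
)

```text
t: 32.67
tool_pos: [0.4361, -0.2659, 0.1205]
orientation: [2.089, 0.261, -2.092]
force: [0.0, 0.2, 0.3]
opening: 0.0461
```

```bash
python3 - <<'E'
from car import *
im,st=snap('wrist','wrist17');show(); rep('wrist',im,st)
E
```

```text
t 32.73 pos [ 0.4368 -0.2664  0.1217] yaw -75.87 F [0.3 0.5 0.5] op 0.0466 q6 0.68
wrist (0.5973,-0.3619) ang 154.7 size 81x25 [416.  40.]
wrist (0.4361,-0.2674) ang 13.5 size 80x24 [256. 190.]
wrist (0.4392,-0.3835) ang 156.8 size 81x25 [371. 215.]
```

View pics/wrist17.png

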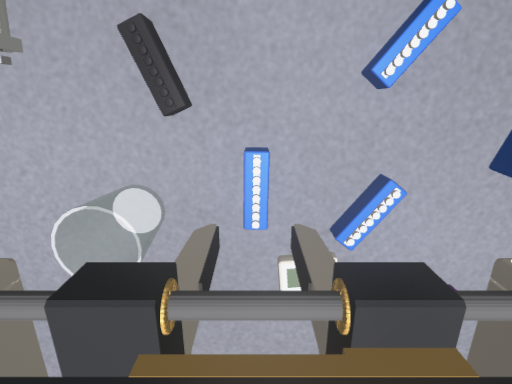

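Call:
play_rows(
  plan=[
    {"slide": [-0.02,-0.03,-0.5],"roll": -0.07,"fingers": 0},
    {"slide": [0,0,-0.9],"roll": 0,"fingers": 0},
    {"slide": [0,0,-0.9],"roll": 0,"fingers": 0},
    {"slide": [0,0,-0.8],"roll": 0,"fingers": 0},
    {"slide": [0,0,-0.4],"roll": 0,"fingers": 0},
    {"slide": [0,0,-0.15],"roll": 0,"fingers": -0.3},
    {"slide": [0,0,0],"roll": 0,"fingers": -0.6},
    {"slide": [0,0,0],"roll": 0,"fingers": -1},
    {"slide": [0,0,0],"roll": 0,"fingers": -1},
    {"slide": [0,0,0],"roll": 0,"fingers": -1},
  ],
)

```text
t: 33.98
tool_pos: [0.4368, -0.2676, 0.0131]
orientation: [2.097, 0.248, -2.094]
force: [0.0, 0.8, 5.8]
opening: 0.0238
```

```bash
python3 - <<'E'
from car import *
st=show(); print(toW((-.16,.075,.05))-st['tool_pos'])
E
```

```text
t 33.98 pos [ 0.4368 -0.2676  0.0131] yaw -76.46 F [0.  0.8 5.8] op 0.0238 q6 0.68
[0.0907626  0.289916   0.03692177]
```

Call:
play_rows(
  plan=[
    {"slide": [0,0,0.4],"roll": 0,"fingers": -1},
    {"slide": [0,0,0.9],"roll": 0,"fingers": -1},
    {"slide": [0,0,0.95],"roll": 0,"fingers": -1},
    {"slide": [0,0,0.95],"roll": 0.24,"fingers": -1},
    {"slide": [0,0,0.95],"roll": 0.95,"fingers": -1},
    {"slide": [0.1,0.3,0.95],"roll": 0.95,"fingers": -1},
    {"slide": [0.2,0.8,0.95],"roll": 0.95,"fingers": -1},
    {"slide": [0.3,0.95,0.95],"roll": 0.95,"fingers": -1},
    {"slide": [0.3,0.95,0.95],"roll": 0.95,"fingers": -1},
    {"slide": [0.3,0.95,0.6],"roll": 0.95,"fingers": -1},
    {"slide": [0.3,0.95,0],"roll": 0.95,"fingers": -1},
    {"slide": [0.3,0.95,0],"roll": 0.95,"fingers": -1},
    {"slide": [0.3,0.95,0],"roll": 0.95,"fingers": -1},
    {"slide": [0.3,0.95,0],"roll": 0.95,"fingers": -1},
    {"slide": [0.3,0.95,-0.3],"roll": 0.95,"fingers": -1},
    {"slide": [0.3,0.95,-0.6],"roll": 0.95,"fingers": -1},
    {"slide": [0,0,-0.9],"roll": 0,"fingers": -1},
    {"slide": [0,0,-0.9],"roll": 0,"fingers": -1},
    {"slide": [0,0,-0.9],"roll": 0,"fingers": -1},
    {"slide": [0,0,-0.6],"roll": 0,"fingers": -1},
  ],
)

```text
t: 36.48
tool_pos: [0.5254, 0.0225, 0.1416]
orientation: [0.992, 1.334, -0.993]
force: [-0.5, 0.1, -1.9]
opening: 0.0237
```

```bash
python3 - <<'E'
from car import *
im,st=snap('wrist','wrist18');st=show(); print(toW((-.16,.075,.053))-st['tool_pos'])
E
```

```text
t 36.52 pos [0.5243 0.0225 0.1392] yaw 16.66 F [-1.   0.3 -2.1] op 0.0239 q6 -0.35
[ 0.00329548 -0.00016355 -0.08622065]
```

View pics/wrist18.png

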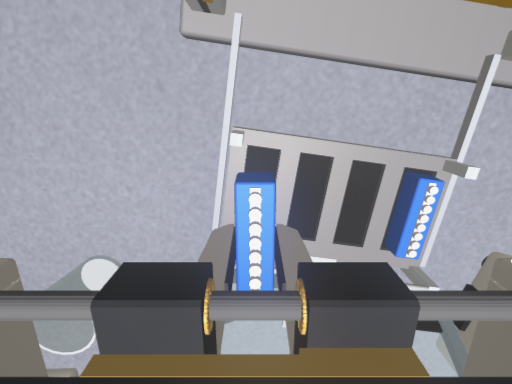

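Call:
play_rows(
  plan=[
    {"slide": [0.08,0,-0.2],"roll": -0.6,"fingers": -1},
    {"slide": [0,0,-0.4],"roll": -0.36,"fingers": -1},
    {"slide": [0,0,-0.8],"roll": 0,"fingers": -1},
    {"slide": [0,0,-0.6],"roll": 0,"fingers": -1},
    {"slide": [0,0,-0.3],"roll": 0,"fingers": -1},
    {"slide": [0,0,0],"roll": 0,"fingers": -1},
  ],
)

```text
t: 37.28
tool_pos: [0.5282, 0.0224, 0.0732]
orientation: [1.093, 1.28, -1.094]
force: [0.6, 0.1, -0.1]
opening: 0.0239
```

```bash
python3 - <<'E'
from car import *
im,st=snap('wrist','wrist19');st=show(); print(toS(st['tool_pos']),toW((-.16,.075,.053))-st['tool_pos'])
E
```

```text
t 37.33 pos [0.5287 0.0224 0.0739] yaw 8.98 F [ 0.2 -0.5 -0.3] op 0.0239 q6 -0.21
[-0.16009392  0.07388593  0.07391485] [-1.11497440e-03 -8.25207755e-05 -2.09148542e-02]
```

View pics/wrist19.png

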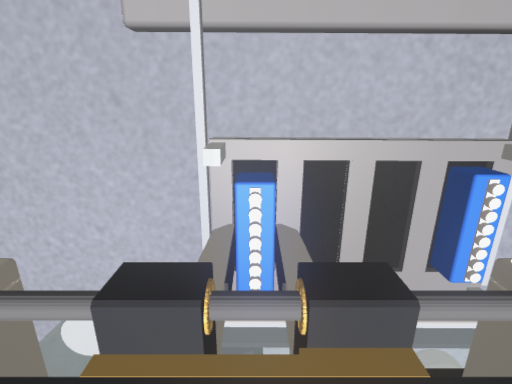

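Call:
play_rows(
  plan=[
    {"slide": [-0.03,0,-0.3],"roll": 0,"fingers": -1},
    {"slide": [0,0,-0.25],"roll": 0,"fingers": -1},
    {"slide": [0,0,-0.17],"roll": 0,"fingers": -1},
    {"slide": [0,0,0],"roll": 0,"fingers": -1},
  ],
)

```text
t: 37.83
tool_pos: [0.5276, 0.0223, 0.0523]
orientation: [1.093, 1.279, -1.093]
force: [-3.5, -1.6, 4.4]
opening: 0.0239
```

```bash
python3 - <<'E'
from car import *
st=show(); print(toS(st['tool_pos']))
E
```

```text
t 37.83 pos [0.5276 0.0223 0.0523] yaw 8.98 F [-3.5 -1.6  4.4] op 0.0239 q6 -0.21
[-0.15995543  0.07498725  0.05234609]
```

Call:
play_rows(
  plan=[
    {"slide": [0,0,0],"roll": 0,"fingers": -0.3},
    {"slide": [0,0,0],"roll": 0,"fingers": -0.25},
    {"slide": [0,0,0.3],"roll": 0,"fingers": -0.25},
    {"slide": [0,0,0.9],"roll": 0,"fingers": -0.25},
    {"slide": [0,0,0.9],"roll": 0,"fingers": -0.25},
    {"slide": [0,0,0.95],"roll": 0,"fingers": -0.25},
    {"slide": [0,0,0.95],"roll": 0,"fingers": -0.25},
    {"slide": [0,-0.3,0.95],"roll": 0,"fingers": 0},
    {"slide": [0.1,-0.8,0.95],"roll": 0.3,"fingers": 0},
    {"slide": [0.2,-0.95,0.9],"roll": 0.6,"fingers": 0},
    {"slide": [0.2,-0.98,0],"roll": 0.65,"fingers": 0},
    {"slide": [0.2,-0.98,0],"roll": 0.65,"fingers": 0},
    {"slide": [0.2,-0.98,0],"roll": 0.65,"fingers": 0},
    {"slide": [0.2,-0.98,0],"roll": 0.65,"fingers": 0},
    {"slide": [0.2,-0.98,0],"roll": 0.65,"fingers": 0},
    {"slide": [0.2,-0.98,0],"roll": 0.65,"fingers": 0},
    {"slide": [0.2,-0.98,-0.4],"roll": 0.65,"fingers": 0},
    {"slide": [0.2,-0.98,-0.9],"roll": 0.65,"fingers": 0},
    {"slide": [0.2,-0.98,-0.9],"roll": 0.65,"fingers": 0},
    {"slide": [0.2,-0.98,-0.9],"roll": 0.2,"fingers": 0},
  ],
)

```text
t: 40.33
tool_pos: [0.5969, -0.3341, 0.1628]
orientation: [0.346, 1.542, -0.347]
force: [1.1, 0.5, 0.2]
opening: 0.0467
```

```bash
python3 - <<'E'
from car import *
im,st=snap('wrist','wrist20');show(); rep('wrist',im,st)
im,_=snap('top','top20'); rep('top',im,None)
E
```

```text
t 40.38 pos [ 0.5949 -0.3365  0.1576] yaw 64.61 F [-3.5  0.5 -2.8] op 0.0463 q6 -1.72
wrist (0.4395,-0.3842) ang 156.8 size 80x25 [141.  61.]
wrist (0.5966,-0.3626) ang 154.6 size 80x25 [232. 190.]
top (0.6838,0.0506) ang 98.9 size 83x26 [203. 160.]
top (0.5292,0.0266) ang 99.3 size 83x26 [212. 211.]
top (0.4461,-0.3852) ang 157.1 size 69x25 [351. 235.]
```

View pics/wrist20.png

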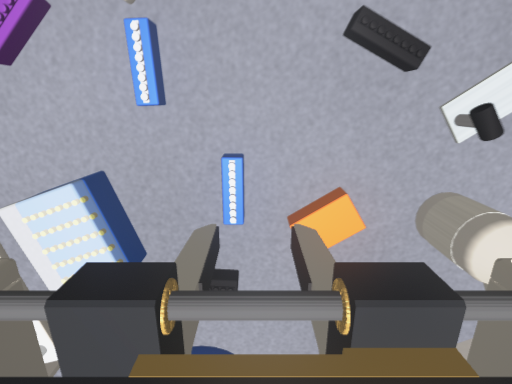

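View pics/top20.png

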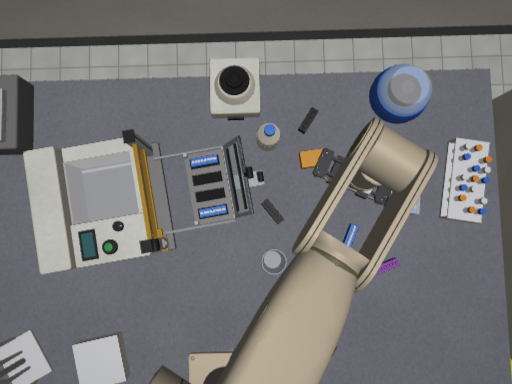

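Call:
play_rows(
  plan=[
    {"slide": [0.04,-0.45,-0.5],"roll": 0,"fingers": -0.1},
    {"slide": [0.02,-0.42,-0.9],"roll": 0,"fingers": -0.1},
    {"slide": [0,0,-0.9],"roll": 0,"fingers": -0.1},
    {"slide": [0,0,-0.9],"roll": 0,"fingers": -0.1},
    {"slide": [0,0,-0.9],"roll": 0,"fingers": -0.1},
    {"slide": [0,0,-0.5],"roll": 0,"fingers": -0.1},
    {"slide": [0,0,-0.22],"roll": 0,"fingers": -0.1},
    {"slide": [0,0,0],"roll": 0,"fingers": -0.1},
  ],
)

```text
t: 41.42
tool_pos: [0.5988, -0.3593, 0.0189]
orientation: [0.348, 1.542, -0.348]
force: [0.0, 0.7, 0.2]
opening: 0.0421
```

```bash
python3 - <<'E'
from car import *
im,st=snap('wrist','wrist21');show(); rep('wrist',im,st)
E
```

```text
t 41.48 pos [ 0.5991 -0.3596  0.0196] yaw 64.59 F [-0.5  0.2 -0.6] op 0.0419 q6 -1.74
wrist (0.5948,-0.3615) ang 154.6 size 76x24 [250. 233.]
```

View pics/wrist21.png

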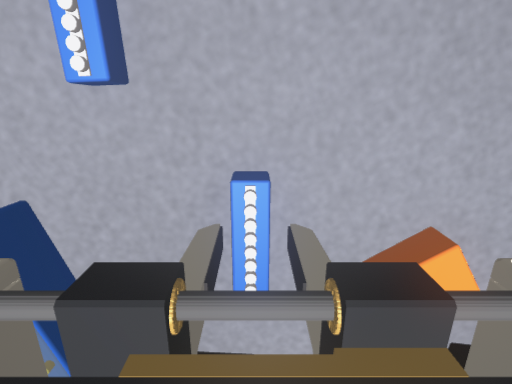

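Call:
play_rows(
  plan=[
    {"slide": [-0.08,-0.09,-0.15],"roll": 0,"fingers": -0.1},
    {"slide": [0,0,-0.12],"roll": 0,"fingers": -0.3},
    {"slide": [0,0,0],"roll": 0,"fingers": -0.6},
    {"slide": [0,0,0],"roll": 0,"fingers": -1},
    {"slide": [0,0,0],"roll": 0,"fingers": -1},
    {"slide": [0,0,0],"roll": 0,"fingers": -1},
  ],
)

```text
t: 42.22
tool_pos: [0.5961, -0.3619, 0.0103]
orientation: [0.348, 1.543, -0.348]
force: [0.4, 0.6, -0.5]
opening: 0.0239
```

```bash
python3 - <<'E'
from car import *
st=show(); print(toW((-.16,-.025,.05))-st['tool_pos'])
E
```

```text
t 42.23 pos [ 0.5961 -0.3619  0.0103] yaw 64.58 F [ 0.4  0.6 -0.5] op 0.0239 q6 -1.75
[0.03027232 0.39990149 0.03968159]
```

Call:
play_rows(
  plan=[
    {"slide": [0,0,0.4],"roll": 0,"fingers": -1},
    {"slide": [0,0,0.95],"roll": 0,"fingers": -1},
    {"slide": [0,0,0.95],"roll": 0,"fingers": -1},
    {"slide": [0,0,0.95],"roll": 0,"fingers": -1},
    {"slide": [0,0.3,0.95],"roll": 0,"fingers": -1},
    {"slide": [0,0.8,0.95],"roll": -0.44,"fingers": -1},
    {"slide": [0,0.98,0.95],"roll": -0.65,"fingers": -1},
    {"slide": [0.1,0.98,0.95],"roll": -0.65,"fingers": -1},
    {"slide": [0.1,0.98,0.95],"roll": -0.65,"fingers": -1},
    {"slide": [0.1,0.98,0.95],"roll": -0.65,"fingers": -1},
    {"slide": [0.1,0.98,0],"roll": -0.65,"fingers": -1},
    {"slide": [0.1,0.98,0],"roll": -0.65,"fingers": -1},
    {"slide": [0.1,0.98,0],"roll": -0.65,"fingers": -1},
    {"slide": [0.1,0.98,0],"roll": -0.65,"fingers": -1},
    {"slide": [0.1,0.98,0],"roll": -0.65,"fingers": -1},
    {"slide": [0.1,0.98,0],"roll": -0.65,"fingers": -1},
    {"slide": [0.1,0.98,-0.2],"roll": 0,"fingers": -1},
    {"slide": [0,0.98,-0.5],"roll": 0,"fingers": -1},
    {"slide": [0,0.47,-0.9],"roll": 0,"fingers": -1},
    {"slide": [0,0,-0.9],"roll": 0,"fingers": -1},
  ],
)

```text
t: 44.72
tool_pos: [0.6263, 0.0395, 0.2045]
orientation: [1.091, 1.279, -1.089]
force: [0.6, -0.7, -0.6]
opening: 0.0241
```

```bash
python3 - <<'E'
from car import *
st=show(); print(toW((-.16,-.025,.0505))-st['tool_pos'])
E
```

```text
t 44.73 pos [0.6263 0.0395 0.2045] yaw 9.16 F [ 0.6 -0.7 -0.6] op 0.0241 q6 -0.18
[ 6.20706924e-05 -1.43906916e-03 -1.53995176e-01]
```

Call:
play_rows(
  plan=[
    {"slide": [0,-0.05,-0.9],"roll": 0,"fingers": -1},
    {"slide": [0,0,-0.9],"roll": 0,"fingers": -1},
    {"slide": [0,0,-0.9],"roll": 0,"fingers": -1},
    {"slide": [0,0,-0.9],"roll": 0,"fingers": -1},
    {"slide": [0,0,-0.6],"roll": 0,"fingers": -1},
    {"slide": [0,0,-0.2],"roll": 0,"fingers": -1},
    {"slide": [0,0,0],"roll": 0,"fingers": -1},
  ],
)

```text
t: 45.6
tool_pos: [0.6263, 0.0365, 0.0723]
orientation: [1.092, 1.28, -1.092]
force: [-0.1, 0.1, -1.3]
opening: 0.0236
```

```bash
python3 - <<'E'
from car import *
im,st=snap('wrist','wrist22');st=show(); print(toS(st['tool_pos']),toW((-.16,-.025,.0505))-st['tool_pos'])
E
```

```text
t 45.65 pos [0.6268 0.0365 0.0729] yaw 9.06 F [ 0.5  0.  -0.5] op 0.0242 q6 -0.18
[-0.16157067 -0.02518173  0.07294418] [-0.00042658  0.00152252 -0.02244418]
```

View pics/wrist22.png

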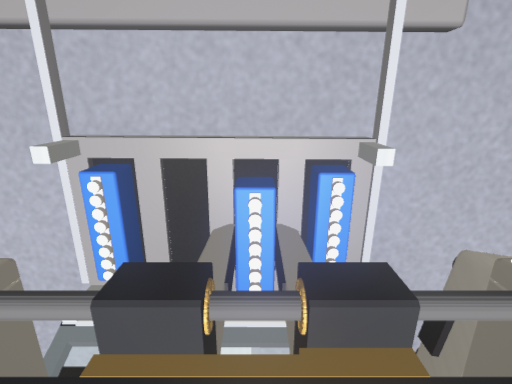

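Call:
play_rows(
  plan=[
    {"slide": [-0.01,0.05,-0.3],"roll": 0,"fingers": -1},
    {"slide": [0,0,-0.28],"roll": 0,"fingers": -1},
    {"slide": [0,0,-0.18],"roll": 0,"fingers": -1},
    {"slide": [0,0,0],"roll": 0,"fingers": -1},
  ],
)

```text
t: 46.15
tool_pos: [0.6256, 0.038, 0.0494]
orientation: [1.092, 1.28, -1.092]
force: [-2.9, 0.3, 5.2]
opening: 0.024
```

```bash
python3 - <<'E'
from car import *
st=show(); print(toS(st['tool_pos']))
E
```

```text
t 46.15 pos [0.6256 0.038  0.0494] yaw 9.06 F [-2.9  0.3  5.2] op 0.024 q6 -0.18
[-0.15990597 -0.02428215  0.04941598]
```

Call:
play_rows(
  plan=[
    {"slide": [0,0,0],"roll": 0,"fingers": -0.3},
    {"slide": [0,0,0],"roll": 0,"fingers": -0.25},
    {"slide": [0,0,0.3],"roll": 0,"fingers": -0.25},
    {"slide": [0,0,0.9],"roll": 0,"fingers": -0.25},
    {"slide": [0,0,0.95],"roll": 0,"fingers": -0.25},
    {"slide": [0,0,0.95],"roll": 0,"fingers": -0.25},
    {"slide": [0,0,0.95],"roll": 0,"fingers": -0.25},
    {"slide": [0,-0.3,0.95],"roll": 0,"fingers": 0},
    {"slide": [-0.3,-0.8,0.95],"roll": 0.3,"fingers": 0},
    {"slide": [-0.48,-0.98,0.9],"roll": 0.6,"fingers": 0},
    {"slide": [-0.48,-0.98,0],"roll": 0.65,"fingers": 0},
    {"slide": [-0.48,-0.98,0],"roll": 0.65,"fingers": 0},
    {"slide": [-0.48,-0.98,0],"roll": 0.65,"fingers": 0},
    {"slide": [-0.48,-0.98,0],"roll": 0.65,"fingers": 0},
    {"slide": [-0.48,-0.98,0],"roll": 0.65,"fingers": 0},
    {"slide": [-0.48,-0.98,0],"roll": 0.65,"fingers": 0},
    {"slide": [-0.48,-0.98,-0.4],"roll": 0.65,"fingers": 0},
    {"slide": [-0.48,-0.98,-0.9],"roll": 0.65,"fingers": 0},
    {"slide": [-0.48,-0.98,-0.9],"roll": 0.65,"fingers": 0},
    {"slide": [-0.48,-0.98,-0.9],"roll": 0.45,"fingers": 0},
  ],
)

```text
t: 48.65
tool_pos: [0.458, -0.3195, 0.1615]
orientation: [0.317, 1.546, -0.318]
force: [-0.2, 0.1, 0.5]
opening: 0.0469
```

```bash
python3 - <<'E'
from car import *
im,st=snap('wrist','wrist23');show(); rep('wrist',im,st)
im,_=snap('top','top23'); rep('top',im,None)
E
```

```text
t 48.70 pos [ 0.4546 -0.3213  0.1572] yaw 66.87 F [-3.  -0.4 -2.8] op 0.0467 q6 -1.87
wrist (0.4385,-0.3839) ang 156.9 size 80x25 [195. 187.]
top (0.6837,0.0506) ang 98.9 size 83x26 [203. 160.]
top (0.6306,0.0409) ang 98.9 size 83x26 [207. 177.]
top (0.5291,0.0266) ang 99.2 size 83x26 [212. 211.]
```

View pics/wrist23.png

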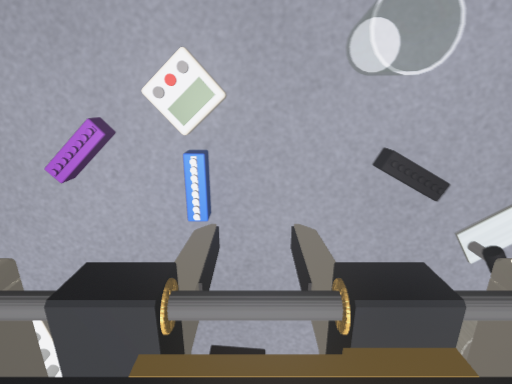

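Call:
play_rows(
  plan=[
    {"slide": [-0.15,-0.6,-0.2],"roll": 0,"fingers": -0.1},
    {"slide": [-0.2,-0.8,-0.6],"roll": 0,"fingers": -0.1},
    {"slide": [-0.15,-0.6,-0.9],"roll": 0,"fingers": -0.1},
    {"slide": [0,0,-0.9],"roll": 0,"fingers": -0.1},
    {"slide": [0,0,-0.9],"roll": 0,"fingers": -0.1},
    {"slide": [0,0,-0.7],"roll": 0,"fingers": -0.1},
    {"slide": [0,0,-0.2],"roll": 0,"fingers": -0.1},
    {"slide": [0,0,0],"roll": 0,"fingers": -0.1},
  ],
)

```text
t: 49.75
tool_pos: [0.444, -0.3788, 0.0303]
orientation: [0.319, 1.546, -0.32]
force: [0.4, -0.8, 0.5]
opening: 0.0416
```

```bash
python3 - <<'E'
from car import *
im,st=snap('wrist','wrist24');show(); rep('wrist',im,st)
E
```

```text
t 49.80 pos [ 0.4442 -0.3791  0.0308] yaw 66.67 F [0.4 0.1 0.3] op 0.042 q6 -1.96
wrist (0.4384,-0.3834) ang 156.6 size 79x24 [246. 225.]
```

View pics/wrist24.png

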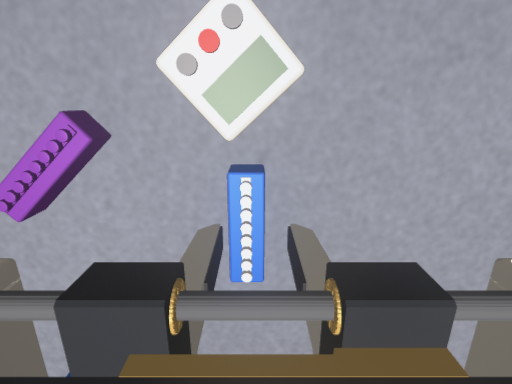

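Shift (-0.0056, -0.0044), down 0.020, then grip.

Call:
play_rows(
  plan=[
    {"slide": [-0.19,-0.15,-0.1],"roll": 0,"fingers": -0.1},
    {"slide": [0,0,-0.3],"roll": 0,"fingers": -0.1},
    {"slide": [0,0,-0.27],"roll": 0,"fingers": -0.3},
    {"slide": [0,0,0],"roll": 0,"fingers": -0.6},
    {"slide": [0,0,0],"roll": 0,"fingers": -1},
    {"slide": [0,0,0],"roll": 0,"fingers": -1},
    {"slide": [0,0,0],"roll": 0,"fingers": -1},
  ],
)

```text
t: 50.68
tool_pos: [0.4378, -0.383, 0.0096]
orientation: [0.319, 1.547, -0.32]
force: [0.0, 0.1, -1.4]
opening: 0.0242
```

```bash
python3 - <<'E'
from car import *
st=show(); print(toW((-.16,.025,.05))-st['tool_pos'])
E
```

```text
t 50.67 pos [ 0.4378 -0.383   0.0096] yaw 66.67 F [ 0.   0.1 -1.4] op 0.0242 q6 -1.97
[0.13914053 0.4131503  0.04037743]
```

Call:
play_rows(
  plan=[
    {"slide": [0,0,0.4],"roll": 0,"fingers": -1},
    {"slide": [0,0,0.95],"roll": 0,"fingers": -1},
    {"slide": [0,0,0.95],"roll": 0,"fingers": -1},
    {"slide": [0,0,0.95],"roll": 0,"fingers": -1},
    {"slide": [0,0.3,0.95],"roll": 0,"fingers": -1},
    {"slide": [0.08,0.8,0.95],"roll": -0.6,"fingers": -1},
    {"slide": [0.38,0.98,0.95],"roll": -0.66,"fingers": -1},
    {"slide": [0.38,0.98,0.95],"roll": -0.66,"fingers": -1},
    {"slide": [0.38,0.98,0.95],"roll": -0.66,"fingers": -1},
    {"slide": [0.38,0.98,0.95],"roll": -0.66,"fingers": -1},
    {"slide": [0.38,0.98,0],"roll": -0.66,"fingers": -1},
    {"slide": [0.38,0.98,0],"roll": -0.66,"fingers": -1},
    {"slide": [0.38,0.98,0],"roll": -0.66,"fingers": -1},
    {"slide": [0.38,0.98,0],"roll": -0.66,"fingers": -1},
    {"slide": [0.38,0.98,0],"roll": -0.66,"fingers": -1},
    {"slide": [0.38,0.98,0],"roll": -0.66,"fingers": -1},
    {"slide": [0.38,0.98,0],"roll": 0,"fingers": -1},
    {"slide": [0.38,0.98,-0.2],"roll": 0,"fingers": -1},
    {"slide": [0,0.9,-0.5],"roll": 0,"fingers": -1},
    {"slide": [0,0,-0.9],"roll": 0,"fingers": -1},
  ],
)

```text
t: 53.18
tool_pos: [0.5778, 0.0319, 0.2318]
orientation: [1.092, 1.278, -1.087]
force: [-0.1, -0.5, -1.0]
opening: 0.0236
```

```bash
python3 - <<'E'
from car import *
st=show(); print(toW((-.16,.025,.0497))-st['tool_pos'])
E
```

```text
t 53.17 pos [0.5778 0.0319 0.2318] yaw 9.2 F [-0.1 -0.5 -1. ] op 0.0236 q6 -0.19
[-0.00078457 -0.00176988 -0.18211846]
```

Call:
play_rows(
  plan=[
    {"slide": [-0.03,-0.03,-0.9],"roll": -0.02,"fingers": -1},
    {"slide": [0,0,-0.95],"roll": 0,"fingers": -1},
    {"slide": [0,0,-0.95],"roll": 0,"fingers": -1},
    {"slide": [0,0,-0.95],"roll": 0,"fingers": -1},
    {"slide": [0,0,-0.95],"roll": 0,"fingers": -1},
    {"slide": [0,0,-0.4],"roll": 0,"fingers": -1},
    {"slide": [0,0,0],"roll": 0,"fingers": -1},
  ],
)

```text
t: 54.05
tool_pos: [0.5756, 0.029, 0.0768]
orientation: [1.094, 1.28, -1.095]
force: [-0.4, -0.2, -0.5]
opening: 0.0234
```

```bash
python3 - <<'E'
from car import *
im,st=snap('wrist','wrist25');st=show(); print(toS(st['tool_pos']),toW((-.16,.025,.0497))-st['tool_pos'])
E
```

```text
t 54.10 pos [0.5764 0.029  0.0779] yaw 8.9 F [-0.2 -0.3 -0.4] op 0.0244 q6 -0.19
[-0.16105848  0.0257637   0.07787432] [ 0.00058767  0.00116545 -0.02817432]
```

View pics/wrist25.png

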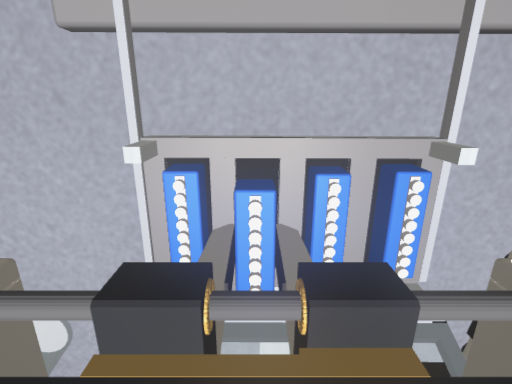

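Aligned over the last pocket (columns 236–279).

Call:
play_rows(
  plan=[
    {"slide": [0.01,0.04,-0.35],"roll": 0,"fingers": -1},
    {"slide": [0,0,-0.35],"roll": 0,"fingers": -1},
    {"slide": [0,0,-0.2],"roll": 0,"fingers": -1},
    {"slide": [0,0,-0.04],"roll": 0,"fingers": -1},
    {"slide": [0,0,0],"roll": 0,"fingers": -1},
  ],
)

```text
t: 54.72
tool_pos: [0.5762, 0.0302, 0.0486]
orientation: [1.094, 1.279, -1.094]
force: [1.1, 0.2, -1.2]
opening: 0.0235
```

```bash
python3 - <<'E'
from car import *
st=show(); print(toS(st['tool_pos']))
E
```

```text
t 54.73 pos [0.5762 0.0302 0.0486] yaw 8.9 F [ 1.1  0.2 -1.2] op 0.0235 q6 -0.19
[-0.1598445   0.0257225   0.04862751]
```

Call:
play_rows(
  plan=[
    {"slide": [0,0,0],"roll": 0,"fingers": -0.3},
    {"slide": [0,0,0],"roll": 0,"fingers": -0.25},
    {"slide": [0,0,0.3],"roll": 0,"fingers": -0.25},
    {"slide": [0,0,0.9],"roll": 0,"fingers": -0.25},
    {"slide": [0,0,0.95],"roll": 0,"fingers": -0.25},
    {"slide": [0,0,0.95],"roll": 0,"fingers": -0.25},
    {"slide": [0,0,0.95],"roll": 0,"fingers": 0},
    {"slide": [0,0,0.95],"roll": 0,"fingers": 0.1},
    {"slide": [0,0,0.95],"roll": 0,"fingers": 0.2},
    {"slide": [0,0,0.95],"roll": 0,"fingers": 0.2},
    {"slide": [0.2,-0.4,0.9],"roll": 0,"fingers": 0.2},
    {"slide": [0.4,-0.9,0],"roll": 0,"fingers": 0.2},
    {"slide": [0.4,-0.95,0],"roll": 0,"fingers": 0.2},
    {"slide": [0.4,-0.95,0],"roll": 0,"fingers": 0.2},
    {"slide": [0.1,-0.6,0],"roll": 0,"fingers": 0.2},
    {"slide": [0,0,0],"roll": 0,"fingers": 0.2},
  ],
)

```text
t: 56.72
tool_pos: [0.6211, -0.0847, 0.2829]
orientation: [1.095, 1.278, -1.095]
force: [-0.8, 0.9, 0.6]
opening: 0.056
```

```bash
python3 - <<'E'
from car import *
im,st=snap('wrist','wrist26');st=show(); g=(-.2823,0,.2063); print(toW((-.284,0,.1915))-st['tool_pos'],proj('wrist',toW(g),st)); print(robot.mark_of('wrist','cover_grip')[:2])
im,_=snap('top','top26'); rep('top',im,None,z0=.04); snap('side','side26')
for y in(-.075,-.025,.025,.075): print(toW((-.16,y,0))[:2].round(4))
b=cv2.imread('pics/top26.png')[120:260,130:270]
cv2.imwrite('pics/t26c.png',cv2.resize(b,None,fx=4,fy=4,interpolation=2))
E
```

```text
t 56.77 pos [ 0.621  -0.0837  0.2829] yaw 8.85 F [ 0.4 -0.5  0.2] op 0.0556 q6 -0.37
[ 0.00016369 -0.00463098 -0.09139437] [255.27734636 201.16534657]
[{'point': [252.7, 198.9], 'p': 0.78}]
top (0.5294,0.0141) ang 99.2 size 62x25 [216. 210.]
[0.6757 0.0459]
[0.6264 0.038 ]
[0.577  0.0302]
[0.5276 0.0223]
```

View pics/t26c.png

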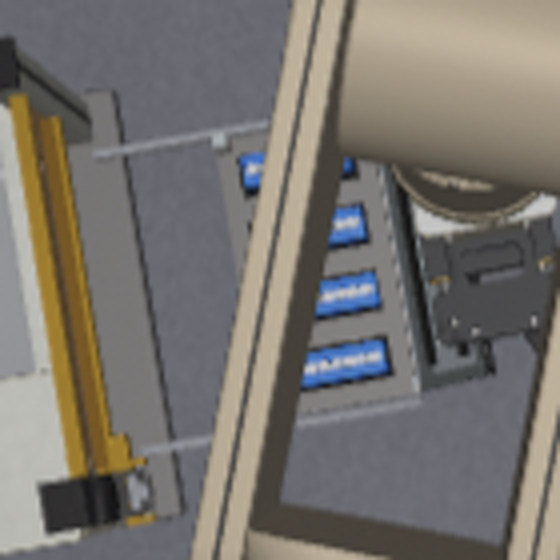

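View pics/wrist26.png

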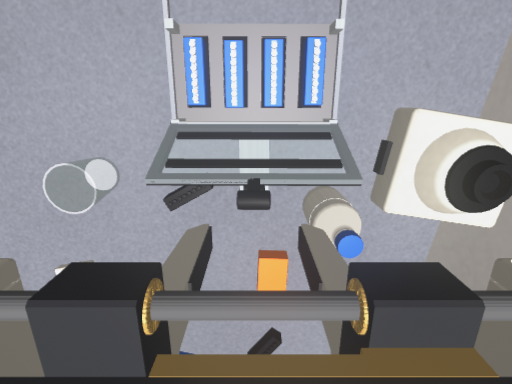

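Call:
play_rows(
  plan=[
    {"slide": [0,-0.15,-0.5],"roll": 0,"fingers": 0.2},
    {"slide": [0,0,-0.9],"roll": 0,"fingers": 0.2},
    {"slide": [0,0,-0.9],"roll": 0,"fingers": 0.2},
    {"slide": [0,0,-0.55],"roll": 0,"fingers": 0.2},
    {"slide": [0,0,-0.2],"roll": 0,"fingers": 0.2},
    {"slide": [0,0,0],"roll": 0,"fingers": -0.2},
    {"slide": [0,0,0],"roll": 0,"fingers": -1},
    {"slide": [0,0,0],"roll": 0,"fingers": -1},
    {"slide": [0,0,0],"roll": 0,"fingers": -1},
    {"slide": [0,0,0],"roll": 0,"fingers": -1},
  ],
  squeeze=20,
)

```text
t: 58.18
tool_pos: [0.6206, -0.0887, 0.1924]
orientation: [1.093, 1.279, -1.095]
force: [-7.1, -1.4, 5.1]
opening: 0.0296
```

```bash
python3 - <<'E'
from car import *
im,st=snap('wrist','wrist27');st=show(); print(toS(st['tool_pos']))
import math
prev=None
for th in np.r_[2.0,np.linspace(1.9,0,15)]:
    X=toW(np.array([-.224+.14*math.cos(th),0,.079+.14*math.sin(th)]))
    if prev is not None: print(round(th,3),((X-prev)/.03).round(2).tolist())
    prev=X
E
```

```text
t 58.23 pos [ 0.6206 -0.0887  0.1924] yaw 8.88 F [-7.6 -0.8  5.6] op 0.0298 q6 -0.38
[-0.28426066  0.0006263   0.19236984]
1.9 [-0.07, 0.43, 0.17]
1.764 [-0.1, 0.6, 0.16]
1.629 [-0.1, 0.62, 0.08]
1.493 [-0.1, 0.62, -0.01]
1.357 [-0.1, 0.62, -0.09]
1.221 [-0.1, 0.6, -0.18]
1.086 [-0.09, 0.57, -0.26]
0.95 [-0.08, 0.53, -0.33]
0.814 [-0.08, 0.48, -0.4]
0.679 [-0.07, 0.42, -0.46]
0.543 [-0.06, 0.36, -0.52]
0.407 [-0.05, 0.29, -0.56]
0.271 [-0.03, 0.21, -0.6]
0.136 [-0.02, 0.13, -0.62]
0.0 [-0.01, 0.04, -0.63]
```

View pics/wrist27.png

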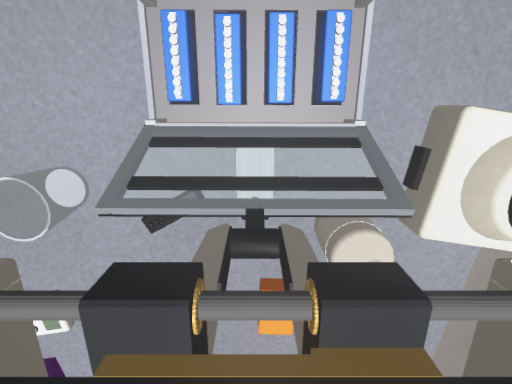

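Call:
play_rows(
  plan=[
    {"slide": [-0.04,0.22,0.09],"roll": 0,"fingers": -1},
    {"slide": [-0.03,0.21,0.08],"roll": 0,"fingers": -1},
    {"slide": [-0.1,0.6,0.16],"roll": 0,"fingers": -1},
    {"slide": [-0.1,0.62,0.08],"roll": 0,"fingers": -1},
    {"slide": [-0.1,0.62,-0.01],"roll": 0,"fingers": -1},
    {"slide": [-0.1,0.62,-0.09],"roll": 0,"fingers": -1},
    {"slide": [-0.1,0.6,-0.18],"roll": 0,"fingers": -1},
    {"slide": [-0.09,0.57,-0.26],"roll": 0,"fingers": -1},
    {"slide": [-0.08,0.53,-0.33],"roll": 0,"fingers": -1},
    {"slide": [-0.08,0.48,-0.4],"roll": 0,"fingers": -1},
    {"slide": [-0.07,0.42,-0.46],"roll": 0,"fingers": -1},
    {"slide": [-0.03,0.19,-0.26],"roll": 0,"fingers": -1},
    {"slide": [-0.03,0.17,-0.26],"roll": 0,"fingers": -1},
    {"slide": [-0.03,0.15,-0.28],"roll": 0,"fingers": -1},
    {"slide": [-0.02,0.14,-0.28],"roll": 0,"fingers": -1},
    {"slide": [-0.02,0.11,-0.3],"roll": 0,"fingers": -1},
    {"slide": [-0.01,0.1,-0.3],"roll": 0,"fingers": -1},
    {"slide": [-0.01,0.07,-0.31],"roll": 0,"fingers": -1},
    {"slide": [-0.01,0.06,-0.31],"roll": 0,"fingers": -1},
  ],
)

```text
t: 60.6
tool_pos: [0.5906, 0.1061, 0.0822]
orientation: [1.095, 1.277, -1.093]
force: [4.1, 1.9, 0.8]
opening: 0.0299
```

```bash
python3 - <<'E'
from car import *
im,st=snap('wrist','wrist28');st=show(); print(toS(st['tool_pos']))
E
```

```text
t 60.65 pos [0.5905 0.1062 0.0809] yaw 8.88 F [ 9.3  3.7 -0. ] op 0.0299 q6 -0.06
[-0.08702592 -0.00029583  0.08091276]
```

View pics/wrist28.png

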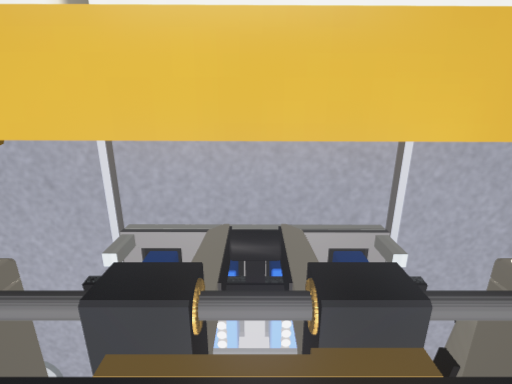

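Call:
play_rows(
  plan=[
    {"slide": [0,0.02,-0.15],"roll": 0,"fingers": -1},
    {"slide": [0,0.02,-0.15],"roll": 0,"fingers": -1},
    {"slide": [0,0.01,-0.12],"roll": 0,"fingers": -1},
    {"slide": [0,0,-0.1],"roll": 0,"fingers": -1},
    {"slide": [0,0,0],"roll": 0,"fingers": -1},
  ],
)

```text
t: 61.28
tool_pos: [0.5904, 0.1073, 0.0666]
orientation: [1.095, 1.277, -1.094]
force: [5.1, 3.6, -0.9]
opening: 0.0297
```

```bash
python3 - <<'E'
from car import *
im,st=snap('wrist','wrist29');st=show(); print(toS(st['tool_pos']))
E
```

```text
t 61.33 pos [0.5904 0.1073 0.0667] yaw 8.88 F [5.1 1.6 0.6] op 0.0298 q6 -0.06
[-0.08588408 -0.00039164  0.06671047]
```

Call:
play_rows(
  plan=[
    {"slide": [0,0,-0.06],"roll": 0,"fingers": -1},
    {"slide": [0,0,-0.04],"roll": 0,"fingers": -1},
    {"slide": [0,0,0],"roll": 0,"fingers": -1},
  ],
)

```text
t: 61.7
tool_pos: [0.5904, 0.1074, 0.0638]
orientation: [1.095, 1.277, -1.093]
force: [5.2, 2.8, 0.3]
opening: 0.0298
```

Call:
play_rows(
  plan=[
    {"slide": [0,0,-0.05],"roll": 0,"fingers": -1},
    {"slide": [0,0,-0.05],"roll": 0,"fingers": -1},
    {"slide": [0,0,0],"roll": 0,"fingers": -1},
  ],
)

```text
t: 62.08
tool_pos: [0.5906, 0.1074, 0.0627]
orientation: [1.095, 1.277, -1.093]
force: [-2.2, 1.0, 14.2]
opening: 0.0298
```

```bash
python3 - <<'E'
from car import *
im,st=snap('wrist','wrist30');st=show(); print(toS(st['tool_pos'])); snap('side','side30')
b=cv2.imread('pics/side30.png')[100:230,180:330]
cv2.imwrite('pics/s30c.png',cv2.resize(b,None,fx=4,fy=4,interpolation=2))
E
```

```text
t 62.12 pos [0.5906 0.1074 0.0627] yaw 8.89 F [-1.3  1.1 12.9] op 0.0296 q6 -0.06
[-0.08582417 -0.00055654  0.06269355]
```

View pics/s30c.png

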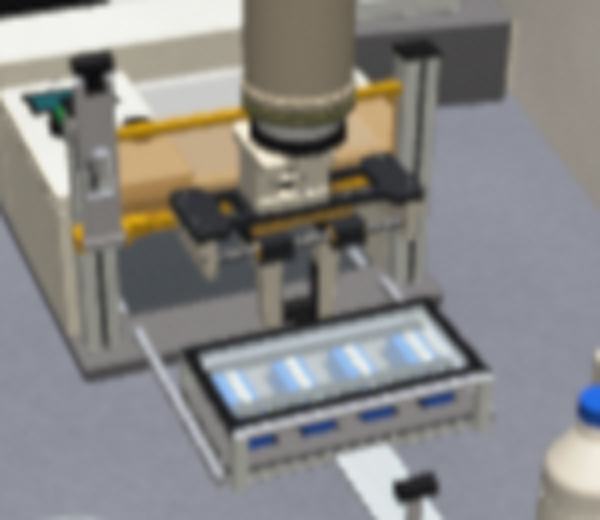

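View pics/wrist30.png

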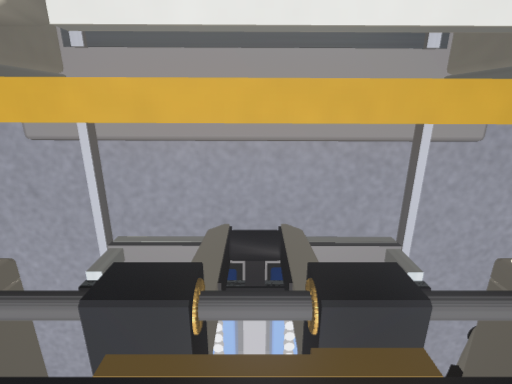

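Call:
play_rows(
  plan=[
    {"slide": [0,0,0.05],"roll": 0,"fingers": -0.2},
    {"slide": [0,0,0],"roll": 0,"fingers": 0.1},
    {"slide": [0,0,0.1],"roll": 0,"fingers": 0.2},
    {"slide": [0,0,0.5],"roll": 0,"fingers": 0.2},
    {"slide": [0,0,0.9],"roll": 0,"fingers": 0.2},
    {"slide": [0.05,-0.3,0.9],"roll": 0,"fingers": 0.2},
    {"slide": [0.12,-0.8,0.2],"roll": 0,"fingers": 0.2},
    {"slide": [0.15,-0.95,0],"roll": 0,"fingers": 0.2},
    {"slide": [0.15,-0.95,0],"roll": 0,"fingers": 0.2},
    {"slide": [0.15,-0.95,0],"roll": 0,"fingers": 0.2},
    {"slide": [0.15,-0.95,0],"roll": 0,"fingers": 0.2},
    {"slide": [0.15,-0.95,0],"roll": 0,"fingers": 0.2},
    {"slide": [0.15,-0.95,0],"roll": 0,"fingers": 0.2},
    {"slide": [0.1,-0.7,0],"roll": 0,"fingers": 0.2},
    {"slide": [0,0,0],"roll": 0,"fingers": 0.2},
  ],
)

```text
t: 64.05
tool_pos: [0.6251, -0.1187, 0.1411]
orientation: [1.095, 1.277, -1.095]
force: [-0.3, -0.2, 0.2]
opening: 0.0556
```

```bash
python3 - <<'E'
from car import *
im,st=snap('wrist','wrist31');st=show(); print(toS(st['tool_pos']),toW((-.315,0,.054))-st['tool_pos'],proj('wrist',toW((-.315,0,.07)),st)); print(robot.mark_of('wrist','tray_grip')[:2])
E
```

```text
t 64.10 pos [ 0.625  -0.1176  0.1409] yaw 8.84 F [-1.   0.5  0.3] op 0.0561 q6 -0.42
[-0.31346629  0.00085994  0.1408712 ] [ 0.00109052 -0.00137931 -0.0868712 ] [256.86261548 201.81557405]
[]
```

View pics/wrist31.png

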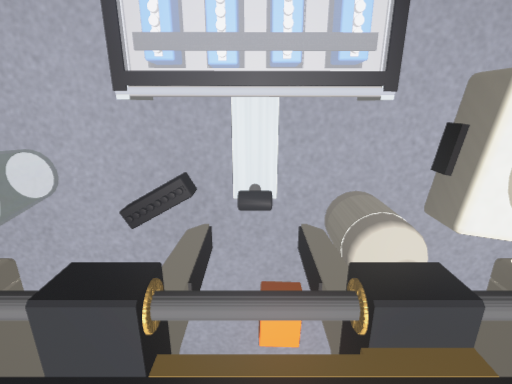

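```bash
python3 - <<'E'
from car import *
def cap(n):
    im=cv2.imread('pics/%s.png'%n); h=cv2.cvtColor(im,cv2.COLOR_BGR2HSV)[110:160,240:300]; m=(h[:,:,0]>100)&(h[:,:,0]<125)&(h[:,:,1]>150); y,x=np.nonzero(m); return (x.mean()+240,y.mean()+110,len(x)) if len(x) else None
for n in('top0','top1','top9','top10','top16','top20','top23'):
    c=cap(n); print(n,c, at_z('top',c[:2],.148).round(4) if c else '')
print(toS(at_z('top',cap('top0')[:2],.148)))
E
```

```text
top0 (np.float64(269.33720930232556), np.float64(129.8372093023256), 86) [ 0.7428 -0.1449  0.148 ]
top1 (np.float64(269.2988505747127), np.float64(129.88505747126436), 87) [ 0.7426 -0.1448  0.148 ]
top9 None 
top10 (np.float64(269.2988505747127), np.float64(129.88505747126436), 87) [ 0.7426 -0.1448  0.148 ]
top16 (np.float64(269.2988505747127), np.float64(129.88505747126436), 87) [ 0.7426 -0.1448  0.148 ]
top20 (np.float64(269.33720930232556), np.float64(129.8372093023256), 86) [ 0.7428 -0.1449  0.148 ]
top23 (np.float64(269.33720930232556), np.float64(129.8372093023256), 86) [ 0.7428 -0.1449  0.148 ]
[-0.35897688 -0.11117217  0.148     ]
```

Call:
play_rows(
  plan=[
    {"slide": [0.01,0,-0.5],"roll": 0,"fingers": 0.2},
    {"slide": [0,0,-0.8],"roll": 0,"fingers": 0.2},
    {"slide": [0,0,-0.8],"roll": 0,"fingers": 0.2},
    {"slide": [0,0,-0.5],"roll": 0,"fingers": 0},
    {"slide": [0,0,-0.12],"roll": 0,"fingers": -0.2},
    {"slide": [0,0,0],"roll": 0,"fingers": -1},
    {"slide": [0,0,0],"roll": 0,"fingers": -1},
    {"slide": [0,0,0],"roll": 0,"fingers": -1},
  ],
  squeeze=30,
)

```text
t: 65.15
tool_pos: [0.6249, -0.1173, 0.0592]
orientation: [1.094, 1.279, -1.094]
force: [-4.9, 0.7, 0.4]
opening: 0.0297
```

```bash
python3 - <<'E'
from car import *
st=show(); print(toS(st['tool_pos'])); print(toW((-.074,0,0))-toW((-.315,0,0)))
E
```

```text
t 65.15 pos [ 0.6249 -0.1173  0.0592] yaw 8.9 F [-4.9  0.7  0.4] op 0.0297 q6 -0.42
[-0.3131789   0.00091914  0.05924379]
[-0.03791588  0.23799871  0.        ]
```

Call:
play_rows(
  plan=[
    {"slide": [-0.05,0.3,0],"roll": 0,"fingers": -1},
    {"slide": [-0.11,0.7,0],"roll": 0,"fingers": -1},
    {"slide": [-0.11,0.7,0],"roll": 0,"fingers": -1},
    {"slide": [-0.11,0.7,0],"roll": 0,"fingers": -1},
    {"slide": [-0.11,0.7,0],"roll": 0,"fingers": -1},
    {"slide": [-0.11,0.7,0],"roll": 0,"fingers": -1},
    {"slide": [-0.11,0.7,0],"roll": 0,"fingers": -1},
    {"slide": [-0.11,0.7,0],"roll": 0,"fingers": -1},
    {"slide": [-0.11,0.7,0],"roll": 0,"fingers": -1},
    {"slide": [-0.11,0.7,0],"roll": 0,"fingers": -1},
    {"slide": [-0.1,0.6,0],"roll": 0,"fingers": -1},
    {"slide": [-0.06,0.4,0],"roll": 0,"fingers": -1},
    {"slide": [-0.05,0.3,0],"roll": 0,"fingers": -1},
    {"slide": [0,0,0],"roll": 0,"fingers": -1},
  ],
)

```text
t: 66.9
tool_pos: [0.5886, 0.1199, 0.0593]
orientation: [1.095, 1.277, -1.092]
force: [4.2, -0.6, -6.3]
opening: 0.0296
```

```bash
python3 - <<'E'
from car import *
st=show(); print(toS(st['tool_pos']))
E
```

```text
t 66.90 pos [0.5886 0.1199 0.0593] yaw 8.92 F [ 4.2 -0.6 -6.3] op 0.0296 q6 -0.04
[-0.07316379 -0.00060964  0.05926857]
```

Call:
play_rows(
  plan=[
    {"slide": [-0.01,0.07,0],"roll": 0,"fingers": -1},
    {"slide": [-0.01,0.07,0],"roll": 0,"fingers": -1},
    {"slide": [0,0,0],"roll": 0,"fingers": -1},
  ],
)

```text
t: 67.28
tool_pos: [0.5886, 0.12, 0.0593]
orientation: [1.092, 1.273, -1.096]
force: [6.2, -16.9, -6.5]
opening: 0.0299
```

```bash
python3 - <<'E'
from car import *
st=show(); print(toS(st['tool_pos']))
E
```

```text
t 67.28 pos [0.5886 0.12   0.0593] yaw 8.83 F [  6.2 -16.9  -6.5] op 0.0299 q6 -0.03
[-0.07307037 -0.00058187  0.05925421]
```

Call:
play_rows(
  plan=[
    {"slide": [0.02,-0.14,0],"roll": 0,"fingers": -1},
    {"slide": [0,0,0],"roll": 0,"fingers": -0.2},
    {"slide": [0,0,0],"roll": 0,"fingers": 0.1},
    {"slide": [0,0,0.2],"roll": 0,"fingers": 0.2},
    {"slide": [0,0,0.8],"roll": 0,"fingers": 0.2},
    {"slide": [0,0,0.95],"roll": 0,"fingers": 0.2},
    {"slide": [0,0,0.95],"roll": 0,"fingers": 0.2},
    {"slide": [0,0,0.95],"roll": 0,"fingers": 0.2},
    {"slide": [0,0,0.95],"roll": 0,"fingers": 0.2},
    {"slide": [0,0,0.95],"roll": 0,"fingers": 0.2},
    {"slide": [0,0,0.95],"roll": 0,"fingers": 0.2},
    {"slide": [0,0,0.95],"roll": 0,"fingers": 0.2},
    {"slide": [0,0,0.95],"roll": 0,"fingers": 0.2},
    {"slide": [-0.4,0,0.7],"roll": 0,"fingers": 0.2},
    {"slide": [-0.9,0.1,0],"roll": 0,"fingers": 0.2},
    {"slide": [-0.95,0.2,0],"roll": 0,"fingers": 0.2},
    {"slide": [-0.95,0.2,0],"roll": 0,"fingers": 0.2},
    {"slide": [-0.95,0.2,0],"roll": 0,"fingers": 0.2},
    {"slide": [-0.6,0.1,0],"roll": 0,"fingers": 0.2},
    {"slide": [0,0,0],"roll": 0,"fingers": 0.2},
  ],
)

```text
t: 69.78
tool_pos: [0.444, 0.1439, 0.3386]
orientation: [1.094, 1.278, -1.092]
force: [-1.0, 0.4, -0.2]
opening: 0.0556
```

```bash
python3 - <<'E'
from car import *
im,st=snap('wrist','wrist32');st=show(); g=toW((-.028,.14,.2935)); print(toS(st['tool_pos']),g-[0,0,.019]-st['tool_pos'],proj('wrist',g,st)); print(robot.mark_of('wrist','stay_grip')[:2]); snap('side','side32')
snap('top','top32')
b=cv2.imread('pics/side32.png')[70:220,160:310]
cv2.imwrite('pics/s32c.png',cv2.resize(b,None,fx=4,fy=4,interpolation=2))
E
```

```text
t 69.83 pos [0.4447 0.1437 0.3384] yaw 8.94 F [ 0.1  1.  -0.4] op 0.0557 q6 0.05
[-0.0270367   0.13773275  0.33837892] [-0.00208746 -0.00130801 -0.06387892] [253.17093161 211.89617647]
[{'point': [254.0, 212.5], 'p': 0.9}]
```

View pics/s32c.png

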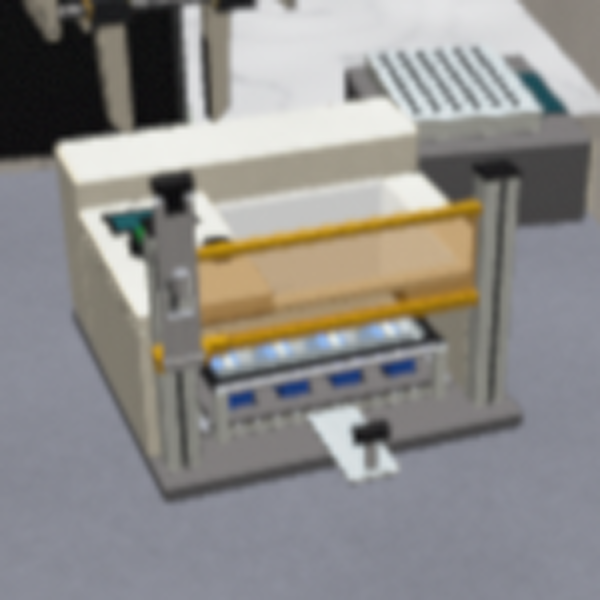

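View pics/wrist32.png

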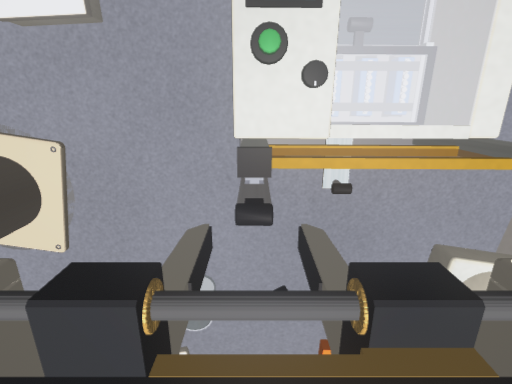

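Call:
play_rows(
  plan=[
    {"slide": [-0.06,-0.03,-0.5],"roll": 0,"fingers": 0.2},
    {"slide": [0,0,-0.8],"roll": 0,"fingers": 0.2},
    {"slide": [0,0,-0.6],"roll": 0,"fingers": 0.2},
    {"slide": [0,0,-0.22],"roll": 0,"fingers": 0},
    {"slide": [0,0,0],"roll": 0,"fingers": -0.2},
    {"slide": [0,0,0],"roll": 0,"fingers": -1},
    {"slide": [0,0,0],"roll": 0,"fingers": -1},
    {"slide": [0,0,0],"roll": 0,"fingers": -1},
    {"slide": [0,0,0],"roll": 0,"fingers": -1},
  ],
  squeeze=30,
)

```text
t: 71.1
tool_pos: [0.4437, 0.1428, 0.2752]
orientation: [1.095, 1.278, -1.093]
force: [-2.0, -0.2, 5.9]
opening: 0.0299
```

```bash
python3 - <<'E'
from car import *
im,st=snap('wrist','wrist33'); st=show(); print(toS(st['tool_pos']))
E
```

```text
t 71.15 pos [0.4437 0.1428 0.2752] yaw 8.9 F [-3.   0.3  5.4] op 0.0298 q6 0.05
[-0.0278051   0.1389429   0.27519534]
```

View pics/wrist33.png

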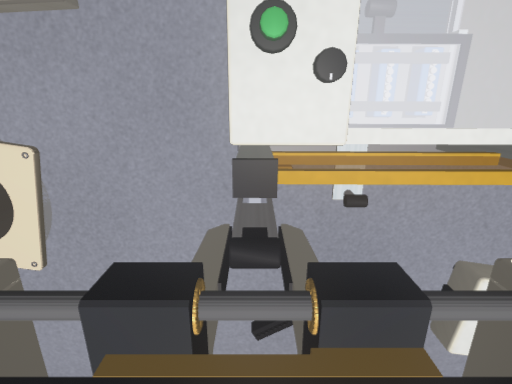

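Call:
play_rows(
  plan=[
    {"slide": [0,0,0.12],"roll": 0,"fingers": -1},
    {"slide": [0,0,0.14],"roll": 0,"fingers": -1},
    {"slide": [0,0,0.14],"roll": 0,"fingers": -1},
    {"slide": [0,0,0.1],"roll": 0,"fingers": -1},
    {"slide": [0,0,0],"roll": 0,"fingers": -1},
  ],
)

```text
t: 71.78
tool_pos: [0.4434, 0.1427, 0.2896]
orientation: [1.094, 1.278, -1.094]
force: [2.4, 0.2, -4.9]
opening: 0.03
```

```bash
python3 - <<'E'
from car import *
st=show(); print(toS(st['tool_pos']))
E
```

```text
t 71.78 pos [0.4434 0.1427 0.2896] yaw 8.9 F [ 2.4  0.2 -4.9] op 0.03 q6 0.05
[-0.02784119  0.13916341  0.28964513]
```

Call:
play_rows(
  plan=[
    {"slide": [0.038,-0.24,-0.007],"roll": 0,"fingers": -1},
    {"slide": [0.038,-0.24,-0.02],"roll": 0,"fingers": -1},
    {"slide": [0.038,-0.24,-0.032],"roll": 0,"fingers": -1},
    {"slide": [0.038,-0.24,-0.043],"roll": 0,"fingers": -1},
    {"slide": [0.038,-0.24,-0.057],"roll": 0,"fingers": -1},
    {"slide": [0.038,-0.24,-0.067],"roll": 0,"fingers": -1},
    {"slide": [0.036,-0.23,-0.075],"roll": 0,"fingers": -1},
    {"slide": [0,0,0],"roll": 0,"fingers": -1},
  ],
)

```text
t: 72.78
tool_pos: [0.4511, 0.0922, 0.2798]
orientation: [1.094, 1.279, -1.095]
force: [1.2, 3.0, -6.6]
opening: 0.0298
```

```bash
python3 - <<'E'
from car import *
im,st=snap('wrist','wrist34'); st=show(); print(toS(st['tool_pos']))
snap('side','side34')
b=cv2.imread('pics/side34.png')[60:180,160:300]
cv2.imwrite('pics/s34c.png',cv2.resize(b,None,fx=5,fy=5,interpolation=2))
E
```

```text
t 72.83 pos [0.4512 0.0923 0.2799] yaw 8.87 F [-0.2  3.6 -5.6] op 0.0299 q6 -0.06
[-0.07885908  0.1394845   0.27993762]
```

View pics/wrist34.png

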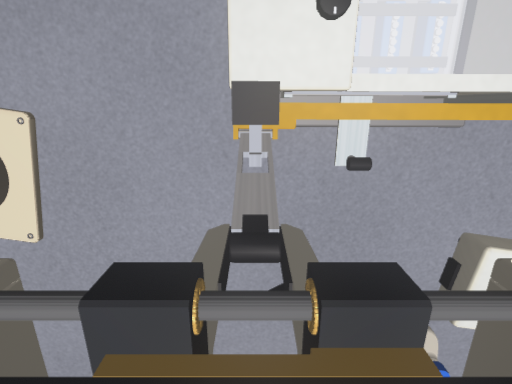

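View pics/s34c.png

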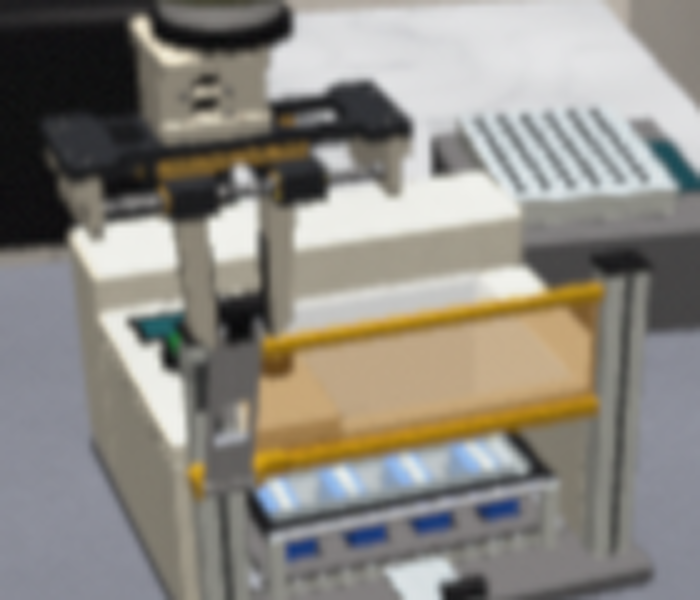

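Call:
play_rows(
  plan=[
    {"slide": [0,0,-0.1],"roll": 0,"fingers": -1},
    {"slide": [0,0,-0.25],"roll": 0,"fingers": -1},
    {"slide": [0,0,-0.25],"roll": 0,"fingers": -1},
    {"slide": [0,0,-0.25],"roll": 0,"fingers": -1},
    {"slide": [0,0,-0.25],"roll": 0,"fingers": -1},
    {"slide": [0,0,-0.25],"roll": 0,"fingers": -1},
    {"slide": [0,0,-0.25],"roll": 0,"fingers": -1},
    {"slide": [0,0,-0.25],"roll": 0,"fingers": -1},
    {"slide": [0,0,-0.25],"roll": 0,"fingers": -1},
    {"slide": [0,0,-0.25],"roll": 0,"fingers": -1},
    {"slide": [0,0,-0.25],"roll": 0,"fingers": -1},
    {"slide": [0,0,-0.25],"roll": 0,"fingers": -1},
    {"slide": [0,0,-0.15],"roll": 0,"fingers": -1},
    {"slide": [0,0,-0.12],"roll": 0,"fingers": -1},
    {"slide": [0,0,-0.1],"roll": 0,"fingers": -1},
    {"slide": [0,0,-0.08],"roll": 0,"fingers": -1},
    {"slide": [0,0,0],"roll": 0,"fingers": -1},
  ],
)

```text
t: 75.0
tool_pos: [0.4514, 0.0922, 0.1824]
orientation: [1.094, 1.278, -1.094]
force: [-6.0, -1.1, 2.9]
opening: 0.0301
```

```bash
python3 - <<'E'
from car import *
st=show(); print(toS(st['tool_pos']))
E
```

```text
t 75.00 pos [0.4514 0.0922 0.1824] yaw 8.89 F [-6.  -1.1  2.9] op 0.0301 q6 -0.06
[-0.07900562  0.13926462  0.18237435]
```

Call:
play_rows(
  plan=[
    {"slide": [0,0,-0.07],"roll": 0,"fingers": -1},
    {"slide": [0,0,0],"roll": 0,"fingers": -1},
  ],
)

```text
t: 75.25
tool_pos: [0.4517, 0.0919, 0.1821]
orientation: [1.094, 1.277, -1.094]
force: [-12.5, -3.6, 16.2]
opening: 0.0297
```

```bash
python3 - <<'E'
from car import *
st=show(); snap('wrist','wrist35'); snap('side','side35')
b=cv2.imread('pics/side35.png')[60:200,150:310]
cv2.imwrite('pics/s35c.png',cv2.resize(b,None,fx=4,fy=4,interpolation=2))
E
```

```text
t 75.25 pos [0.4517 0.0919 0.1821] yaw 8.89 F [-12.5  -3.6  16.2] op 0.0297 q6 -0.06
```

View pics/s35c.png

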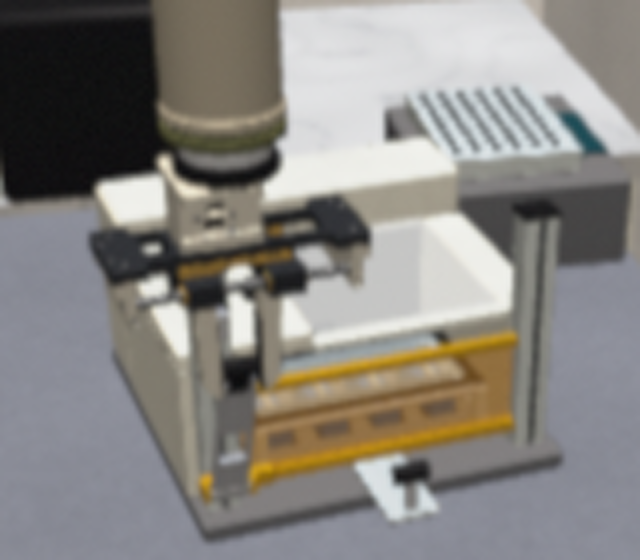

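Call:
play_rows(
  plan=[
    {"slide": [0,0,0.07],"roll": 0,"fingers": -0.6},
    {"slide": [0,0,0],"roll": 0,"fingers": -0.1},
    {"slide": [0,0,0],"roll": 0,"fingers": 0.1},
    {"slide": [0,0,0.2],"roll": 0,"fingers": 0.2},
    {"slide": [0,0,0.8],"roll": 0,"fingers": 0.2},
    {"slide": [0,0,0.9],"roll": 0,"fingers": 0.2},
    {"slide": [0,0,0.9],"roll": 0,"fingers": -0.3},
    {"slide": [0,0,0.9],"roll": 0,"fingers": -1},
    {"slide": [0,0.4,0.5],"roll": 0,"fingers": -1},
    {"slide": [0,0.9,0],"roll": 0,"fingers": -1},
    {"slide": [0,0.9,0],"roll": 0,"fingers": -1},
    {"slide": [0,0,0],"roll": 0,"fingers": -1},
  ],
)

```text
t: 76.85
tool_pos: [0.4509, 0.1604, 0.3069]
orientation: [1.092, 1.281, -1.092]
force: [-0.0, -0.5, 0.1]
opening: 0.0022
```

```bash
python3 - <<'E'
from car import *
def green(im,c):
    h=cv2.cvtColor(im,cv2.COLOR_RGB2HSV); m=((h[:,:,0]>50)&(h[:,:,0]<80)&(h[:,:,1]>150)&(h[:,:,2]>60)).astype(np.uint8)
    n,l,s,ct=cv2.connectedComponentsWithStats(m); 
    if n<2: return None
    i=1+np.argmax(s[1:,4]); return ct[i],s[i]
im,st=snap('wrist','wrist36'); st=show(); snap('side','side36')
g=green(im,'w'); print(g)
rays=[ray('wrist',g[0],st)]
t=cv2.imread('pics/top0.png')[:,:,::-1].copy(); gt=green(t,'t'); print(gt); rays.append(ray('top',gt[0]))
s=cv2.imread('pics/side36.png')[:,:,::-1].copy(); print(green(s,'s'))
A=0;b=0
for o,d in rays:
    d=d/np.linalg.norm(d); P=np.eye(3)-np.outer(d,d); A=A+P; b=b+P@o
X=np.linalg.solve(A,b); print(X,toS(X))
for z in(.15,.16,.17): print(z,at_z('wrist',g[0],z,st),at_z('top',gt[0],z))
print(robot.mark_of('wrist','start_top')[:2])
E
```

```text
t 76.90 pos [0.451  0.1595 0.3069] yaw 9.02 F [-0.4  0.   0.6] op 0.0012 q6 0.08
NoneTraceback (most recent call last):
  File "<stdin>", line 9, in <module>
TypeError: 'NoneType' object is not subscriptable
```

View pics/wrist36.png

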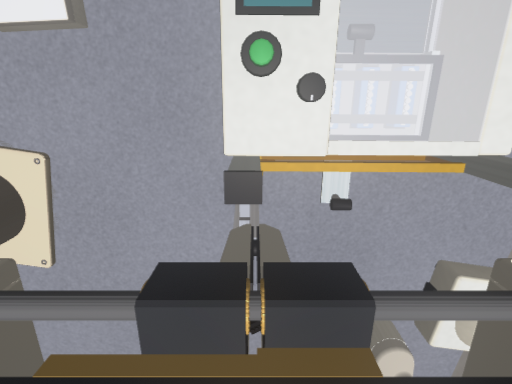

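View pics/side36.png

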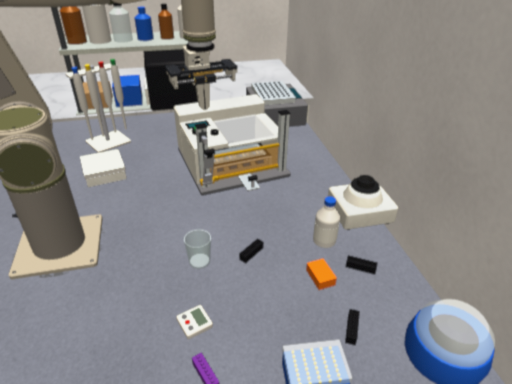

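```bash
python3 - <<'E'
from car import *
def green(n):
    im=cv2.imread(n).astype(int); m=((im[:,:,1]>im[:,:,2]+50)&(im[:,:,1]>im[:,:,0]+40)).astype(np.uint8)
    k,l,s,ct=cv2.connectedComponentsWithStats(m); i=1+np.argmax(s[1:,4]); return ct[i],s[i]
st=robot.read_state()
g=green('pics/wrist36.png'); gt=green('pics/top0.png'); print(g,gt)
rays=[ray('wrist',g[0],st),ray('top',gt[0])]
A=0;b=0
for o,d in rays:
    d=d/np.linalg.norm(d); P=np.eye(3)-np.outer(d,d); A=A+P; b=b+P@o
X=np.linalg.solve(A,b); print(X,toS(X))
for z in(.15,.16,.17): print(z,at_z('wrist',g[0],z,st),at_z('top',gt[0],z))
E
```

```text
(array([261.03393214,  51.43912176]), array([249,  38,  25,  27, 501], dtype=int32)) (array([108. , 246.5]), array([104, 243,   9,   8,  56], dtype=int32))
[0.43628879 0.28485508 0.19453967] [0.11365901 0.12387218 0.19453967]
0.15 [0.43547781 0.29189814 0.15      ] [0.43494741 0.29980945 0.15      ]
0.16 [0.43553148 0.29028813 0.16      ] [0.43537684 0.29648127 0.16      ]
0.17 [0.43558515 0.28867813 0.17      ] [0.43580628 0.2931531  0.17      ]
```

Call:
play_rows(
  plan=[
    {"slide": [-0.1,0.5,0],"roll": 0,"fingers": -1},
    {"slide": [-0.15,0.95,0],"roll": 0,"fingers": -1},
    {"slide": [-0.15,0.95,0],"roll": 0,"fingers": -1},
    {"slide": [-0.1,0.6,0],"roll": 0,"fingers": -1},
    {"slide": [0,0,0],"roll": 0,"fingers": -1},
  ],
)

```text
t: 77.58
tool_pos: [0.436, 0.2494, 0.3072]
orientation: [1.093, 1.279, -1.093]
force: [0.2, -0.9, 0.2]
opening: 0.0004
```

```bash
python3 - <<'E'
from car import *
im,st=snap('wrist','wrist37'); show()
def green(n):
    im=cv2.imread(n).astype(int); m=((im[:,:,1]>im[:,:,2]+50)&(im[:,:,1]>im[:,:,0]+40)).astype(np.uint8)
    k,l,s,ct=cv2.connectedComponentsWithStats(m); i=1+np.argmax(s[1:,4]); return ct[i],s[i]
g=green('pics/wrist37.png');print(g)
for z in(.15,.16,.17,.18,.19): print(z,at_z('wrist',g[0],z,st))
# parallax with wrist36
st6=dict(tool_pos=np.array([.451,.1595,.3069]),orientation=st['orientation'])
rays=[ray('wrist',g[0],st),ray('wrist',(261.03,51.44),st6)]
A=0;b=0
for o,d in rays:
    d=d/np.linalg.norm(d); P=np.eye(3)-np.outer(d,d); A=A+P; b=b+P@o
X=np.linalg.solve(A,b); print(X,toS(X))
E
```

```text
t 77.62 pos [0.4362 0.2486 0.3072] yaw 8.96 F [-0.8 -0.7 -0.7] op 0.0005 q6 0.26
(array([261.16348774, 148.97002725]), array([251, 138,  22,  22, 367], dtype=int32))
0.15 [0.43713601 0.28229608 0.15      ]
0.16 [0.43666864 0.28377827 0.16      ]
0.17 [0.43620126 0.28526046 0.17      ]
0.18 [0.43573389 0.28674264 0.18      ]
0.19 [0.43526651 0.28822483 0.19      ]
[0.43555926 0.28723326 0.18333104] [0.11612235 0.12421847 0.18333104]
```

View pics/wrist37.png

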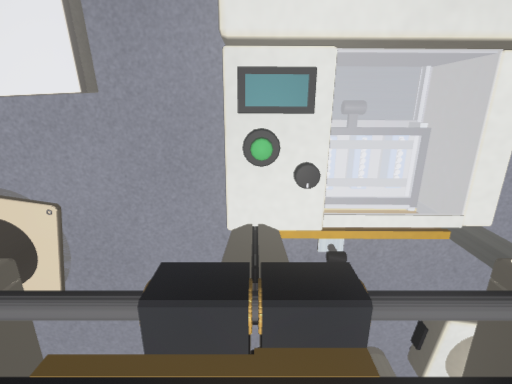

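Call:
play_rows(
  plan=[
    {"slide": [0,0.6,-0.4],"roll": 0,"fingers": -1},
    {"slide": [0,0.6,-0.9],"roll": 0,"fingers": -1},
    {"slide": [0,0.03,-0.9],"roll": 0,"fingers": -1},
    {"slide": [0,0,-0.6],"roll": 0,"fingers": -1},
    {"slide": [0,0,-0.3],"roll": 0,"fingers": -1},
    {"slide": [0,0,0],"roll": 0,"fingers": -1},
  ],
)

```text
t: 78.38
tool_pos: [0.4362, 0.2853, 0.2139]
orientation: [1.094, 1.279, -1.095]
force: [-0.8, 0.1, 0.0]
opening: 0.0003
```

```bash
python3 - <<'E'
from car import *
im,st=snap('wrist','wrist38'); show(); snap('top','top38')
for z in(.16,.17,.18): print(proj('wrist',(.436,.286,z),st))
b=cv2.imread('pics/side36.png')
snap('side','side38'); b=cv2.imread('pics/side38.png')[60:200,150:310]
cv2.imwrite('pics/s38c.png',cv2.resize(b,None,fx=4,fy=4,interpolation=2))
E
```

```text
t 78.42 pos [0.4366 0.2855 0.2148] yaw 8.88 F [-0.1  0.   0.8] op 0.0007 q6 0.33
[255.93480384 205.9398448 ]
[255.98222387 210.28404339]
[256.0338454  215.01314508]
```

View pics/wrist38.png

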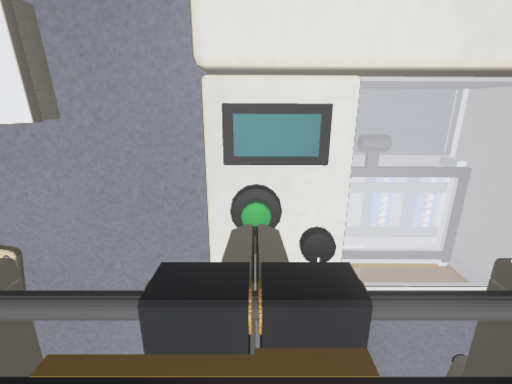

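View pics/s38c.png

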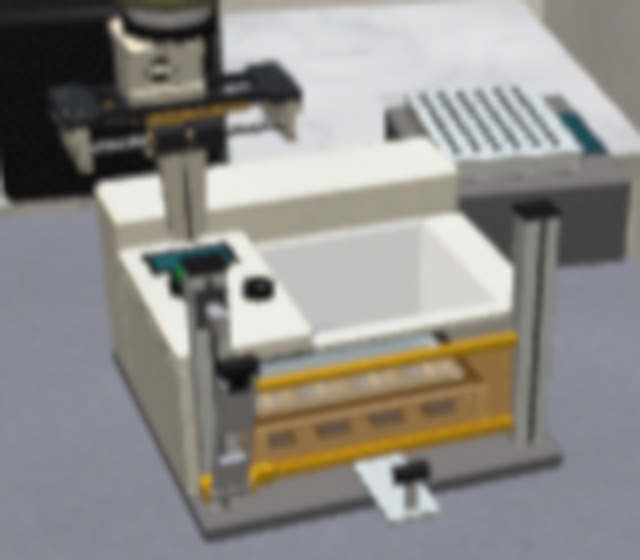

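Call:
play_rows(
  plan=[
    {"slide": [0,0.02,-0.4],"roll": 0,"fingers": -1},
    {"slide": [0,0,-0.4],"roll": 0,"fingers": -1},
    {"slide": [0,0,-0.15],"roll": 0,"fingers": -1},
    {"slide": [0,0,0],"roll": 0,"fingers": -1},
  ],
)

```text
t: 79.03
tool_pos: [0.4358, 0.2859, 0.1853]
orientation: [1.093, 1.279, -1.095]
force: [-2.1, -0.8, 4.1]
opening: 0.0007
```

Call:
play_rows(
  plan=[
    {"slide": [0,0,-0.07],"roll": 0,"fingers": -1},
    {"slide": [0,0,0],"roll": 0,"fingers": -1},
  ],
)

```text
t: 79.28
tool_pos: [0.4363, 0.2861, 0.184]
orientation: [1.094, 1.279, -1.094]
force: [-1.6, -1.0, 3.7]
opening: 0.0005
```

```bash
python3 - <<'E'
from car import *
im,st=snap('wrist','wrist39'); show()
E
```

```text
t 79.33 pos [0.4363 0.2862 0.184 ] yaw 8.9 F [-2.9 -0.5  5. ] op 0.0002 q6 0.33
```

View pics/wrist39.png

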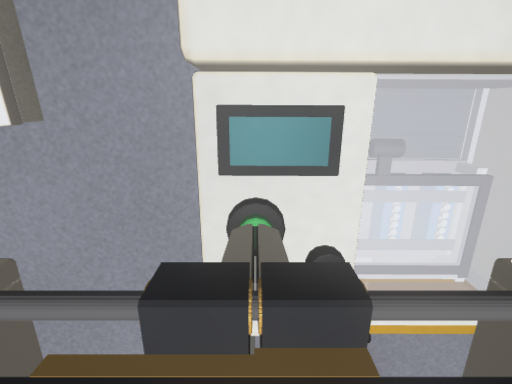

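Finger is on the button; keep pressing to its stop.

Call:
play_rows(
  plan=[
    {"slide": [0,0,-0.08],"roll": 0,"fingers": -1},
    {"slide": [0,0,-0.08],"roll": 0,"fingers": -1},
    {"slide": [0,0,0],"roll": 0,"fingers": -1},
  ],
)

```text
t: 79.7
tool_pos: [0.4366, 0.2863, 0.182]
orientation: [1.095, 1.278, -1.092]
force: [-10.6, -6.4, 23.8]
opening: 0.0007
```

Call:
play_rows(
  plan=[
    {"slide": [0,0,-0.03],"roll": 0,"fingers": -1},
    {"slide": [0,0,0],"roll": 0,"fingers": -1},
    {"slide": [0,0,0.3],"roll": 0,"fingers": -1},
    {"slide": [0,0,0.6],"roll": 0,"fingers": -1},
    {"slide": [0,0,0.9],"roll": 0,"fingers": -1},
    {"slide": [0,0,0.9],"roll": 0,"fingers": -1},
    {"slide": [0,0,0.9],"roll": 0,"fingers": -1},
    {"slide": [0,0,0],"roll": 0,"fingers": -1},
  ],
)

```text
t: 80.7
tool_pos: [0.4376, 0.2868, 0.2889]
orientation: [1.098, 1.277, -1.09]
force: [-0.2, -0.4, -0.2]
opening: 0.0005
```

```bash
python3 - <<'E'
from car import *
im,st=snap('wrist','wrist40'); show(); snap('side','side40'); snap('top','top40')
b=cv2.imread('pics/side40.png')[70:200,150:310]
cv2.imwrite('pics/s40c.png',cv2.resize(b,None,fx=4.5,fy=4.5,interpolation=2))
E
```

```text
t 80.75 pos [0.437  0.2864 0.287 ] yaw 8.9 F [-0.1 -0.2  0.3] op 0.0007 q6 0.33
```

View pics/wrist40.png

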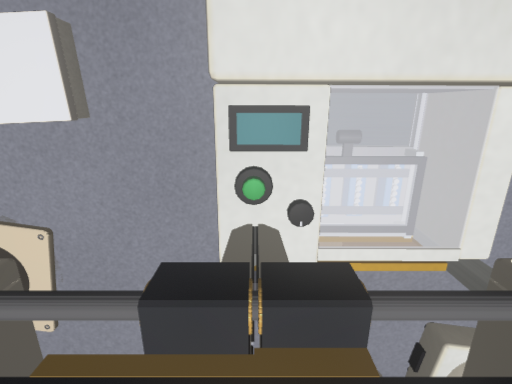

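View pics/s40c.png

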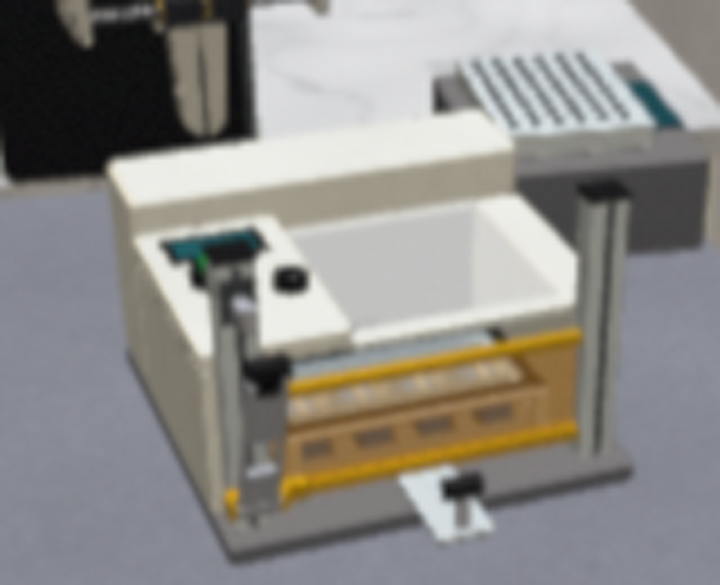

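View pics/top40.png

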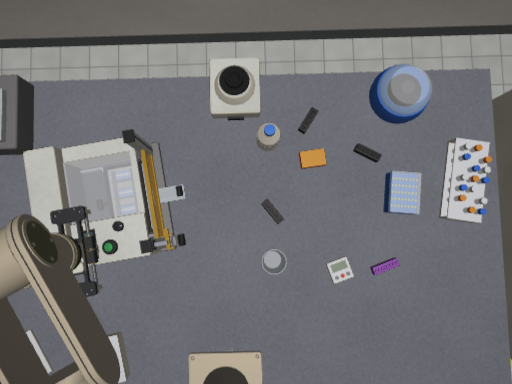

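```bash
python3 - <<'E'
from plant import robot
print(robot.close_job())
E
```

```text
the job is handed in; nothing more can be done
None
```

I completed the whole sequence in the order you gave and handed the job in at about 81 s of the 210 s allowed. The hand-in reports no verdict.

- **Guard:** I lifted it by the stay and hooked it, and it hung by itself.
- **Carriage and cover:** I pulled the carriage out 240 mm to its stop and swung the cover back onto its stop.
- **Carriers:** All four blue carriers went into their own pockets, caps up. A wrist picture before the cover was lowered shows all four seated.
- **Closing up:** I lowered the cover until it met resistance and pushed the carriage home against its stop. I then unhooked the stay and lowered the guard until it stood firm on its bottom stop.
- **Start button:** I pressed it last. It gave about 4–5 N while moving, then rose to 24 N at what I take to be its stop, 3–5 mm below first contact. There was no direct reading of its travel.

**Last checks:** The final side and top pictures show the guard down, the stay leaning out, the carriage home and the cover shut over the carriers. The gripper was clear of everything. The other things look where they were. I measured only the bottle, and it had not moved by mid-run, though the gripper passed within about 5 mm of its cap, by my estimate.

**Small disagreements:**
- My two camera estimates of the button's height differed by about 10 mm, so I came down on it slowly and watched the force.
- With the guard down, the stay grip sat about 2 mm above where I expected it, which I put down to a slight slip in the fingers. The stop itself was firm.

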